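Raise the bail of a slide rack and set the rack down in a glass staining dish

TASK

Raise the folded-down wire bail of the slide rack until it stands upright, without dragging or tipping the rack on its steel tray, then lift the rack by the bail and lower it into the open glass staining dish on the stirrer until it stands level on the riser inside. The riser's height is not known, so feel for it: set the rack down gently while still holding it, never drop it or press hard on the glass. Let go with the bail left standing, and leave everything else on the bench alone.

Things in the scene. Friction and masses are not known exactly. Their poses are not given: they have to be found in the camera images.
- rack_mid (a point): centre of the loose stainless slide rack full of glass slides (0.28 to 0.48 kg in all), half-way up: 19 mm above its underside. The rack is 84 mm along its own x, 94 mm along its y over the bail's legs, 38 mm high; its lowest 6 mm are feet set in by 3 mm. z is up. Half a turn about z makes no difference to the fit
- bail_pivot (a point): middle of the bail's hinge line, in the rack: over the middle of the rack, 32 mm above its underside. The hinge line runs along the rack's y
- bail_grip (a point): middle of the black grip sleeve on the bail's crossbar, 80 mm from the hinge line: 9 mm thick, 50 mm long, along the rack's y; it turns freely on the wire. With the bail folded down it lies beyond the rack's +x side, 33 mm clear of it, about 35 mm above the bench (more if the bail is partly raised)
- bail (a joint): angle of the wire bail (4 mm wire, legs 45 mm either side of the rack's middle): 0 = folded down level on the rack's +x side, pi/2 = upright, pi = folded to the -x side. The pivots are stiff (0.05 N m): it stays where it is put. Lifted, the rack hangs level only if the bail stands upright
- tray: fixed steel drip tray, 220 x 180 mm with a 12 mm high lip, on which the rack stands at the start; its floor is 3 mm above the bench. Origin: centre of its underside
- dish: open clear glass staining dish, fixed on the black plate of the low white magnetic stirrer (190 x 160 x 40 mm). Origin: centre of its underside, 40 mm above the bench; x, y along its sides. Inside 88 mm along x, 98 mm along y, 66 mm deep; walls 4 mm, floor 5 mm, rim 71 mm above the origin. The rack fits with 2 mm to spare on each side, its x along the dish's x, either way round
- dish_mouth (a point): centre of the dish's mouth, level with its rim, 111 mm above the bench. In the dish stands a flat perforated steel riser on which the rack is to stand: its top is anywhere from 44 to 58 mm below this point, differs from run to run and is not measured
- covered_dish: bystander: closed staining dish, violet, with a glass lid, 104 x 114 x 82 mm; origin under its centre
- coplin: bystander: upright slide jar with white cap, 50 mm square, 96 mm high; origin under its centre
- slide_box: bystander: flat blue slide box, 98 x 110 x 35 mm; origin under its centre
- amber_bottle: bystander: amber bottle with black cap, 38 mm across, 85 mm high; origin under its centre
- mountant: bystander: small white bottle with red cap, 34 mm across, 75 mm high; origin under its centre
- tip_box: bystander: grey pipette tip box with yellow lid, 85 x 122 x 65 mm; origin under its centre
- timer: bystander: white bench timer, 70 x 70 x 25 mm; origin under its centre
- beaker: bystander: glass beaker, 72 mm across, 95 mm high; origin under its centre
There are look-alikes about, which are no part of the job. What is shaped like the part that bears dish but blue or yellow is not meant.

How it is judged:
On the way, in this order (a step that is already met when the one before it is completed fails the run):
1. the bail stands upright (within about 11 degrees) while the rack still stands on its tray (value of joint bail between 1.37 and 1.77 rad and z of rack_mid in the frame of tray below 0.026 m and distance of rack_mid from where it was at the start of the episode below 0.015 m), for 0.2 s.
2. the rack hangs from its bail, clear of the tray (z of rack_mid in the frame of tray above 0.06 m and contact force between the fingers and rack above 0.5 N and value of joint bail between 1.22 and 1.92 rad), for 0.2 s.
3. the rack, still held by its bail, is inside the dish and its weight comes to rest on the riser (z of rack_mid in the frame of dish below 0.05 m and horizontal distance between rack_mid and dish below 0.012 m and contact force between the fingers and rack above 0.5 N and contact force between rack and dish above 1 N and angle between rack_mid's own z axis and vertical below 0.1 rad), for 0.1 s.
At the end, for the whole second after the job is handed in: The rack stands on the riser wholly inside the open dish, level within 3 degrees, in line with the dish, at rest and released, and its bail stands within 30 degrees of upright (z of rack_mid in the frame of dish below 0.049 m and horizontal distance between rack_mid and dish below 0.012 m and angle between rack_mid's own z axis and vertical below 0.05 rad and angle between the x axis of rack_mid and the x axis of dish, either way round below 0.12 rad and linear speed of rack below 0.02 m/s and contact force between rack and dish above 1 N and value of joint bail between 1.05 and 2.09 rad and contact force between each of the arm, the fingers and rack below 0.05 N); the robot touches nothing.
It fails at once if the rack is dragged or lifted more than 15 mm by a bail that is not raised (over 30 degrees from upright) ((value of joint bail below 1.05 rad or value of joint bail above 2.09 rad) and distance of rack_mid from where it was at the start of the episode above 0.015 m).
It fails at once if the rack is tipped more than 25 degrees, so that slides would fall out (angle between rack_mid's own z axis and vertical above 0.44 rad).
It fails at once if the glass dish or its riser is knocked or pressed with more than 25 N (contact force between dish and anything else above 25 N).
It fails at once if a bystander is shifted more than 30 mm (distance of any of covered_dish, coplin, slide_box, amber_bottle, mountant, tip_box, timer, beaker from where it was at the start of the episode above 0.03 m).
It also fails if it takes over 67 s, if anything falls off the work surface, if the arm or the gripper's body presses on something with over 40 N, if the wrist force passes 120 N, or if a joint passes its speed limit or range.

ROBOT

A 7-joint arm with a two-finger parallel gripper is mounted at the origin on the work surface. World frame = base frame: x ahead of the robot, y to its left, z up, the work surface at z = 0. Lengths are in m, angles in rad, forces in N, time in s.
With the tool pointing down it reaches from about 0.425 to 0.925 m from the base axis. Payload 6.8 kg.
Tool frame: the origin (TCP) lies midway between the tips of the shut fingers; the grasp point (between the pads) lies 19 mm behind it; z points along the fingers, y is the line along which they close (so a half turn about z gives the same grasp; the last joint's range is limited). The gripper opens to 85 mm and grips with 20 to 120 N. Pads are 22 mm wide; open, the fingers measure 114 mm over their backs; the gripper's body (76 mm by 85 mm) begins 54 mm behind the grasp point. The pads swing forward as they close: fully open they stand 13 mm farther back than shut.
Start: joints at [-1.232, 0.477, 0.022, 1.555, -0.011, 1.109, -0.083], TCP at [0.292, 0.609, 0.204] pointing down, gripper open.
Joint ranges: [-2.96, 2.96], [-0.34, 2.1], [-1.41, 1.46], [0.24, 2.44], [-1.37, 4.51], [0.17, 1.92], [-2.96, 2.96]. Speed limits (rad/s): [2.39, 2.39, 3.14, 3.14, 3.14, 3.14, 3.14].

INTERFACE

Orientations are given as a unit quaternion [w, x, y, z].
In Python, from station import bot gives the robot as it stands.
- The arm moves only by the tool jog_arm, never from a script. Its argument "rows" is a list of rows, each an object of numbers: "fingers": the finger opening in mm, from 0 to 85.4; "x", "y", "z": the shift along the tool's x, y, z in mm; "ax", "ay", "az": the turn, a rotation vector about the tool's x, y, z in degrees. A call has exactly 8 rows; each row shifts and turns the commanded pose from where the row before left it, along the tool's axes as they then stand; what a row does not reach is not made up. A row lasts 1/10 s, in which the tool goes at most 50 mm and 8.59 degrees, less where a joint would pass 70% of its speed; a pose out of reach is approached as far as the arm can. A call with a gripper value outside its range is refused whole. The fingers move at their own pace and stop on an object; "force" is the grip in N (left out, the last holds). Time passes only in rows, so rows that do not move let the fingers close, or fill a call up. It gives the time, the measured TCP pose, the force, the opening and the grip force at its end, in the units of the state.
- bot.get_obs(): the state, without advancing time (a new reading comes with each control period).
- bot.read_camera(name): name is "side" or "top"; returns a dict with "pixels" (400x640x3 uint8, red, green, blue), "vertical_fov" (degrees; the focal length in pixels is half the picture's height over the tangent of half this angle, whatever the lens; pixels are square), "cx", "cy" (the principal point, pixels), "dist_coeffs" ([k1, k2, p1, p2, k3] as OpenCV has them; the pictures are not rectified), "world_from_camera" (4x4, takes a point from camera to world coordinates). Camera axes: x right, y down, z forward; pixel columns grow to the right and rows downward; lengths in m; the calibration is good to about 2 mm. A picture is of the moment at which its call begins. There is no depth.
- bot.hand_in(): hands the job in; it is judged then, once.
The state is a dict: "t": time; "q": joint angles; "joint_vel": joint speeds; "joint_torque": joint torques, N m; "eef_pos": TCP position; "tool_rot": TCP orientation; "contact_force": force on the tool from outside, world axes, zero at the start; "torque": the same for the moment, N m; "gripper_width": opening from 0.0 (shut) to 1.0 (fully open); "grasp_force": force on a finger pad.
Only numpy, scipy, OpenCV 4.12 (cv2) and the standard library are available. Lean on these libraries where they do the work, as an engineer would, in place of code of your own. Each camera call takes 0.05 s, during which the arm holds its last target. There are 200 camera calls.

## Working session

There is one attempt and no reset: what is moved stays moved. The work goes in short steps, Python scripts to look and compute and a tool call to move; the robot and the scene stay as the last step left them, time stands still between calls to the robot, and variables do not carry over. Pictures are saved under pics/ and viewed, at most 10 in all, crops included, and the job is handed in when it is done.

Besides the shell and the picture viewer there is one more tool, called after "Request:" as name(argument=value, ...) on one line, values as JSON. jog_arm: Moves the arm, as the interface text tells. Its arguments: {"type":"object","properties":{"rows":{"type":"array","items":{"type":"object","properties":{"fingers":{"type":"number"},"x":{"type":"number"},"y":{"type":"number"},"z":{"type":"number"},"ax":{"type":"number"},"ay":{"type":"number"},"az":{"type":"number"}}}},"force":{"type":"number"}},"required":["rows"]}

```bash
mkdir -p pics
python3 - <<'E'
from station import bot
import cv2,numpy as np
for n in("top","side"):
    r=bot.read_camera(n); cv2.imwrite(f"pics/{n}0.png",r["pixels"][:,:,::-1])
    print(n,r["vertical_fov"],r["cx"],r["cy"],r["dist_coeffs"]);print(np.round(r["world_from_camera"],4).tolist())
o=bot.get_obs();print(o)
E
```

```text
top 56.68808500665212 314.37782692754644 197.65438599148158 [-0.01464779  0.          0.          0.          0.        ]
[[0.0276, -0.996, 0.0848, 0.4328], [-0.9995, -0.0289, -0.0141, 0.0841], [0.0165, -0.0844, -0.9963, 1.2667], [0.0, 0.0, 0.0, 1.0]]
side 45.80513526187006 317.894630419108 194.9321303258525 [-0.02560731  0.          0.          0.          0.        ]
[[0.9624, -0.1435, 0.2307, 0.1195], [-0.271, -0.5667, 0.7781, -1.2623], [0.0191, -0.8113, -0.5843, 1.1115], [0.0, 0.0, 0.0, 1.0]]
{'t': 0.1, 'q': array([-1.23208218,  0.47769754,  0.02232645,  1.55632362, -0.01150666,
        1.1092913 , -0.08311191]), 'joint_vel': array([ 1.61939045e-03, -2.74024548e-03, -4.91164887e-04, -2.32903295e-03,
       -2.25744315e-04,  6.42633273e-04, -8.77507777e-05]), 'joint_torque': array([ 4.73768654e-03, -5.97767508e+01,  1.61422905e+00, -2.81954277e+01,
        1.29595469e-02,  4.98993948e-03,  2.46019738e-06]), 'eef_pos': array([0.29142185, 0.60822862, 0.20274822]), 'tool_rot': array([-1.26661404e-04,  2.21543559e-01,  9.75150151e-01, -7.85885759e-04]), 'contact_force': array([ 0.33439324,  0.04867345, -0.39511607]), 'torque': array([-0.00109962, -0.01632459,  0.01888963]), 'grasp_force': 0.0, 'gripper_width': 1.0018903537743666}
```

View pics/top0.png

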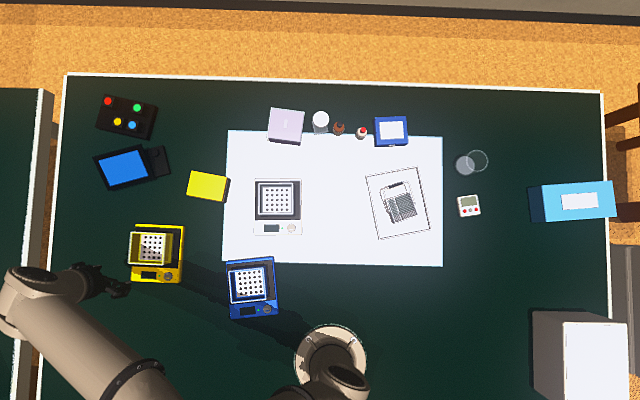

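View pics/side0.png

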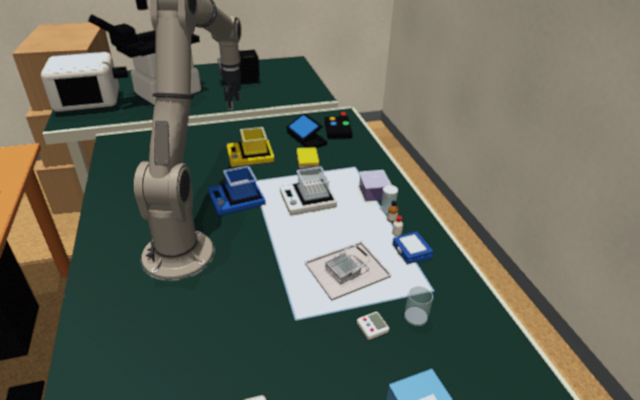

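The top view shows the white stirrer with the open dish at about (277,200). The tray is at (398,203), holding the rack at (400,207) with its bail folded towards (393,186). I'll zoom in on both.

Run:
```python
import cv2,numpy as np
t=cv2.imread("pics/top0.png");s=cv2.imread("pics/side0.png")
f=lambda im,x,y,w,h,k:cv2.resize(im[y:y+h,x:x+w],None,fx=k,fy=k,interpolation=cv2.INTER_CUBIC)
a=f(t,360,160,75,85,7);b=f(t,240,165,75,75,7)[:, :]
c=np.zeros((595,800,3),np.uint8)
a=f(t,362,160,72,84,5.5);b=f(t,245,170,66,70,5.5)
c[:a.shape[0],:a.shape[1]]=a;c[:b.shape[0],410:410+b.shape[1]]=b
cv2.imwrite("pics/tz.png",c)
c=np.zeros((595,800,3),np.uint8)
a=f(s,300,238,95,62,5.5);b=f(s,278,160,62,55,4.5)
c[:a.shape[0],:a.shape[1]]=a;c[345:345+b.shape[0],:b.shape[1]]=b
cv2.imwrite("pics/sz.png",c)
```

```text
(no output)
```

View pics/tz.png

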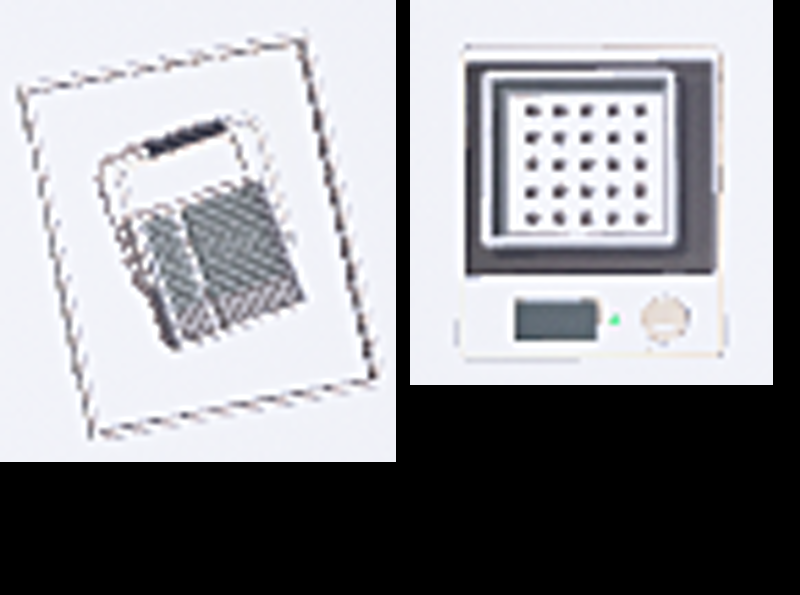

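View pics/sz.png

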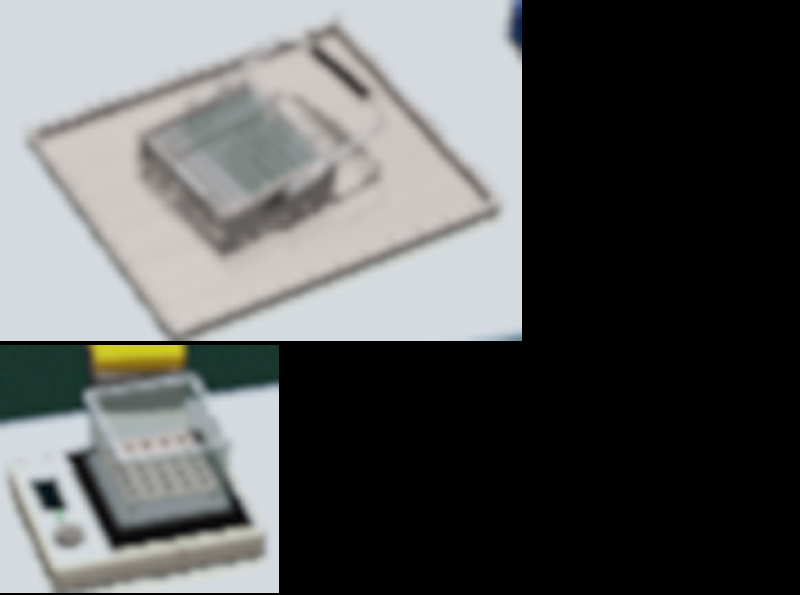

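The zooms show:
- **Sleeve:** dark, at top px about (389,186)–(403,183).
- **Dish rim:** a light outline at top px about (333−1)..(368), on the black plate, aligned with the image.
- **Riser:** a 5x5 hole grid, usable as a centre check.

Next I measure these numerically.

```bash
cat > h.py <<'E'
import numpy as np,cv2
from station import bot
def cam(n):
    r=bot.read_camera(n);f=200/np.tan(np.radians(r["vertical_fov"])/2)
    return dict(im=r["pixels"],K=np.array([[f,0,r["cx"]],[0,f,r["cy"]],[0,0,1.]]),d=np.array(r["dist_coeffs"]),T=np.array(r["world_from_camera"]))
def ray(c,p):
    p=cv2.undistortPoints(np.float64(p).reshape(-1,1,2),c["K"],c["d"]).reshape(-1,2)
    v=np.c_[p,np.ones(len(p))]@c["T"][:3,:3].T
    return c["T"][:3,3],v
def plane(c,p,z):
    o,v=ray(c,p);return o+v*((z-o[2])/v[:,2])[:,None]
def tri(c1,p1,c2,p2):
    out=[]
    for a,b in zip(np.reshape(p1,(-1,2)),np.reshape(p2,(-1,2))):
        o1,v1=ray(c1,a);o2,v2=ray(c2,b);v1=v1[0];v2=v2[0]
        s=np.linalg.lstsq(np.c_[v1,-v2],o2-o1,rcond=None)[0]
        A=o1+v1*s[0];B=o2+v2*s[1];out.append(np.r_[(A+B)/2,np.linalg.norm(A-B)])
    return np.array(out)
def proj(c,P):
    R=c["T"][:3,:3].T;return cv2.projectPoints(np.float64(P).reshape(-1,1,3),cv2.Rodrigues(R)[0],-R@c["T"][:3,3],c["K"],c["d"])[0].reshape(-1,2)
def blob(c,box,thr):
    x,y,w,h=box;g=cv2.cvtColor(c["im"],cv2.COLOR_RGB2GRAY)[y:y+h,x:x+w].astype(float)
    m=(g<thr).astype(np.uint8);n,l,st,ce=cv2.connectedComponentsWithStats(m)
    return g,l,st,ce+[x,y]
E
python3 - <<'E'
from h import *
t=cam("top");s=cam("side")
def sleeve(c,box,thr):
    g,l,st,ce=blob(c,box,thr);i=1+np.argmax(st[1:,4]);yy,xx=np.nonzero(l==i);w=255-g[yy,xx]
    p=np.c_[xx,yy];m=(p*w[:,None]).sum(0)/w.sum();v=np.linalg.svd(p-m)[2][0];e=(p-m)@v
    print("sleeve",m+box[:2],v,st[i],e.min(),e.max());return m+box[:2]
a=sleeve(t,(380,178,30,14),130);b=sleeve(s,(350,242,25,18),110)
print(tri(t,a,s,b))
g=cv2.cvtColor(t["im"],cv2.COLOR_RGB2GRAY).astype(int)
print("cols 250..302",g[190:206,250:303].mean(0).astype(int).tolist())
print("rows 175..222",g[175:223,266:288].mean(1).astype(int).tolist())
# grid holes
G,l,st,ce=blob(t,(262,184,34,30),150)
print([(np.round(c,1).tolist(),int(k[4])) for c,k in zip(ce[1:],st[1:])])
# tray corners
x,y=360,160
print("tray+rack dark sums");
for p in [(365.6,176.5),(417,167),(429.5,229),(378.3,238.5)]: print(plane(t,p,.012))
E
```

```text
sleeve [394.92838414 184.72697476] [-0.94773523  0.31905788] [ 8  4 15  7 33] -7.25302440332146 6.972442475165738
sleeve [361.6763285  250.89100242] [0.75340207 0.65756012] [ 7  5 10  8 20] -6.081723617680647 5.301815905644853
[[ 0.58767537 -0.1976279   0.05855061  0.00324868]]
cols 250..302 [241, 242, 242, 247, 254, 68, 78, 94, 223, 225, 61, 103, 160, 255, 247, 248, 185, 174, 227, 248, 248, 182, 174, 228, 248, 248, 178, 183, 232, 248, 245, 172, 193, 243, 247, 244, 167, 191, 247, 246, 246, 187, 249, 142, 69, 87, 101, 99, 94, 111, 214, 204, 249]
rows 175..222 [242, 243, 245, 214, 245, 255, 121, 114, 249, 143, 82, 129, 233, 251, 191, 161, 238, 247, 246, 182, 173, 244, 247, 241, 180, 177, 247, 248, 234, 175, 182, 247, 249, 227, 174, 191, 252, 199, 244, 183, 79, 79, 102, 100, 57, 255, 248, 244]
[([276.2, 185.0], 88), ([294.2, 197.2], 76), ([266.8, 189.6], 5), ([271.8, 189.6], 5), ([276.5, 189.5], 4), ([281.5, 189.5], 4), ([286.5, 189.5], 4), ([266.5, 194.5], 4), ([271.5, 194.5], 4), ([276.5, 194.5], 4), ([281.5, 194.5], 4), ([286.5, 194.5], 4), ([266.5, 199.5], 4), ([271.5, 199.5], 4), ([276.5, 199.5], 4), ([281.5, 199.5], 4), ([286.5, 199.5], 4), ([266.5, 204.5], 4), ([271.5, 204.5], 4), ([276.5, 204.5], 4), ([281.3, 204.3], 3), ([286.3, 204.3], 3), ([266.7, 209.3], 3), ([271.7, 209.3], 3), ([276.5, 209.5], 4), ([281.3, 209.3], 3), ([286.5, 209.5], 4), ([262.0, 212.0], 1)]
tray+rack dark sums
[[ 0.61734286 -0.10693606  0.012     ]]
[[ 0.65567793 -0.28377389  0.012     ]]
[[ 0.44420574 -0.32736299  0.012     ]]
[[ 0.40752509 -0.15330783  0.012     ]]
```

Run:
```python
from h import *
t=cam("top");s=cam("side")
for z in(.053,.060,.067): print("holes",z,plane(t,[[276.5,199.45],[266.6,189.6],[286.5,189.5],[286.4,209.4],[266.65,209.35]],z)[:,:2].round(4).tolist())
print("rim",plane(t,[[275.4,198.5],[258.6,198.5],[292.2,198.5],[275.4,183.3],[275.4,213.6]],.111).round(4)[:,:2].tolist())
def sl(c,box,bg):
    x,y,w,h=box;g=cv2.cvtColor(c["im"],cv2.COLOR_RGB2GRAY)[y:y+h,x:x+w].astype(float);W=np.clip(bg-g,0,None)
    yy,xx=np.mgrid[y:y+h,x:x+w];p=np.c_[xx.ravel(),yy.ravel()];W=W.ravel();m=(p*W[:,None]).sum(0)/W.sum()
    v=np.linalg.eigh(((p-m)*W[:,None]).T@(p-m))[1][:,1];return m,v
for bg in(120,150,180):
    a,va=sl(t,(386,179,19,11),bg);b,vb=sl(s,(354,244,16,14),bg-20)
    P=tri(t,a,s,b)[0];q=plane(t,[a,a+va*7],P[2]);d=q[1]-q[0]
    o,vv=ray(s,[b+vb*4]);
    q2=plane(s,[b,b+vb*4],P[2]);d2=q2[1]-q2[0]
    print(bg,a,b,P.round(4),"yaw sleeve",np.degrees(np.arctan2(d[1],d[0])),np.degrees(np.arctan2(d2[1],d2[0])))
f=lambda im,x,y,w,h,k:cv2.resize(im[y:y+h,x:x+w],None,fx=k,fy=k,interpolation=cv2.INTER_LANCZOS4)[:,:,::-1]
c=np.zeros((500,800,3),np.uint8)
c[:,:400]=f(t["im"],374,177,40,50,10);q=f(s["im"],320,238,53,50,7.5);c[:q.shape[0],402:402+q.shape[1]]=q[:,:398]
cv2.imwrite("pics/r2.png",c)
```

```text
holes 0.053 [[0.5266, 0.1909], [0.5582, 0.2245], [0.5604, 0.1593], [0.4949, 0.1574], [0.4933, 0.2219]]
holes 0.06 [[0.5261, 0.1903], [0.5574, 0.2237], [0.5597, 0.1588], [0.4946, 0.1569], [0.4929, 0.2211]]
holes 0.067 [[0.5256, 0.1897], [0.5567, 0.2229], [0.5589, 0.1584], [0.4942, 0.1565], [0.4926, 0.2203]]
rim [[0.525, 0.1893], [0.5235, 0.2417], [0.5266, 0.1369], [0.5728, 0.1911], [0.4779, 0.1876]]
120 [395.07398423 184.72528805] [361.49372385 250.80753138] [ 0.5873 -0.1978  0.0593  0.0026] yaw sleeve 108.99569503273281 110.29476892767077
150 [395.0891445  184.69805895] [361.59840728 250.86803185] [ 0.5875 -0.198   0.059   0.0028] yaw sleeve 108.93321896274782 109.88267851726167
180 [394.95053663 184.73238451] [361.80894137 249.96457191] [ 0.5876 -0.197   0.062   0.0041] yaw sleeve 108.7033689123763 110.35589019760579
```

View pics/r2.png

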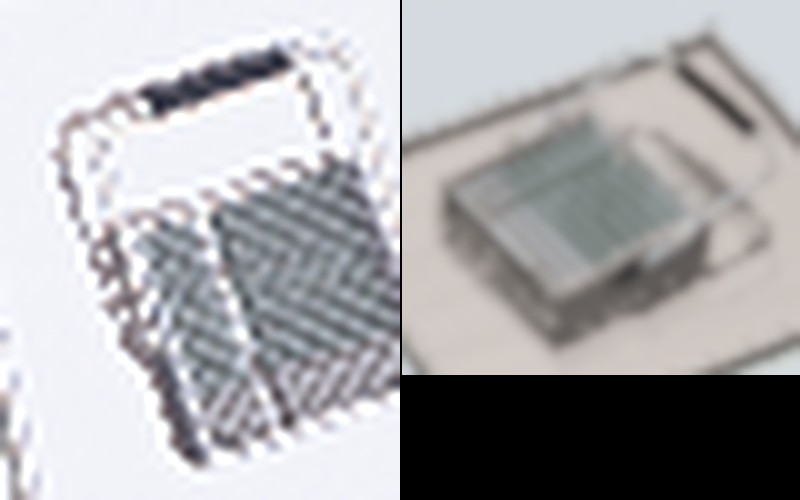

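Sleeve centre is about (0.5875, −0.198, 0.059), so the bail is already partly raised (about 17°). Rack yaw is about 19°. The dish centre is about (0.5255, 0.190) with yaw about 2°. I'll start the transit now at z = 0.2 with the tool orientation fixed.

Request:
jog_arm(rows=[{"x": -20, "y": -20, "fingers": 32}, {"x": -34, "y": -33}, {"x": -34, "y": -33}, {"x": -34, "y": -33}, {"x": -34, "y": -33}, {"x": -34, "y": -33}, {"x": -34, "y": -33}, {"x": -34, "y": -33}])

```text
invalid input
```

Request:
jog_arm(rows=[{"x": -34, "y": -33, "az": 6}, {"az": 6}, {"x": -20, "y": -34, "az": 6}, {"az": 6}, {"az": 6}, {"az": 6}, {"az": 6}, {"az": 3}])

```text
invalid input
```

```bash
cat >> h.py <<'E'
from scipy.spatial.transform import Rotation as Ro
def delta(P,yaw):
    o=bot.get_obs();q=o["tool_rot"];R=Ro.from_quat([q[1],q[2],q[3],q[0]]);p=o["eef_pos"]
    y=np.radians(yaw);Y=np.array([np.cos(y),np.sin(y),0]);Z=np.array([0,0,-1.]);T=Ro.from_matrix(np.c_[np.cross(Y,Z),Y,Z])
    yd=np.degrees(np.arctan2(*R.as_matrix()[[1,0],1]))
    print("t",o["t"],"pos",p.round(4),"yaw",yd.round(2),"q",o["q"].round(2),"F",o["contact_force"].round(2),"grip",round(o["grasp_force"],1),"w",round(o["gripper_width"],3))
    print("tool mm",((R.inv().apply(np.array(P)-p))*1e3).round(1),"final-frame mm",((T.inv().apply(np.array(P)-p))*1e3).round(1),"rot deg",np.degrees((R.inv()*T).as_rotvec()).round(2))
E
python3 - <<'E'
from h import *
delta([.5875,-.198,.2],19.2)
t=cam("top")
print(plane(t,[[385,198.5],[409,193],[415,217],[393.5,223]],.041))
E
```

```text
t 0.3 pos [0.2916 0.6086 0.2033] yaw 64.4 q [-1.23  0.48  0.02  1.56 -0.01  1.11 -0.08] F [ 0.38  0.8  -1.04] grip 0.0 w 1.0
tool mm [-615.4 -599.5    3.7] final-frame mm [-859.    14.2    3.3] rot deg [-3.00e-02  2.00e-02  4.52e+01]
[[ 0.5411592  -0.16845436  0.041     ]
 [ 0.56191408 -0.24871022  0.041     ]
 [ 0.4823817  -0.26924683  0.041     ]
 [ 0.46052535 -0.19767537  0.041     ]]
```

Request:
jog_arm(rows=[{"x": -34, "y": -33, "z": 0, "ax": 0, "ay": 0, "az": 0, "fingers": 32}, {"x": -34, "y": -33, "z": 0, "ax": 0, "ay": 0, "az": 0, "fingers": 32}, {"x": -34, "y": -33, "z": 0, "ax": 0, "ay": 0, "az": 0, "fingers": 32}, {"x": -34, "y": -33, "z": 0, "ax": 0, "ay": 0, "az": 0, "fingers": 32}, {"x": -34, "y": -33, "z": 0, "ax": 0, "ay": 0, "az": 0, "fingers": 32}, {"x": -34, "y": -33, "z": 0, "ax": 0, "ay": 0, "az": 0, "fingers": 32}, {"x": -34, "y": -33, "z": 0, "ax": 0, "ay": 0, "az": 0, "fingers": 32}, {"x": -34, "y": -33, "z": 0, "ax": 0, "ay": 0, "az": 0, "fingers": 32}])

```text
t: 1.15
eef_pos: [0.4234, 0.2513, 0.2039]
tool_rot: [0.0, 0.222, 0.975, 0.0]
contact_force: [0.7, 0.0, -0.7]
gripper_width: 0.373
grasp_force: 0.0
```

Request:
jog_arm(rows=[{"x": -34, "y": -33, "z": 0, "ax": 0, "ay": 0, "az": 0, "fingers": 32}, {"x": -34, "y": -33, "z": 0, "ax": 0, "ay": 0, "az": 0, "fingers": 32}, {"x": -34, "y": -33, "z": 0, "ax": 0, "ay": 0, "az": 0, "fingers": 32}, {"x": -34, "y": -33, "z": 0, "ax": 0, "ay": 0, "az": 0, "fingers": 32}, {"x": -34, "y": -33, "z": 0, "ax": 0, "ay": 0, "az": 0, "fingers": 32}, {"x": -34, "y": -33, "z": 0, "ax": 0, "ay": 0, "az": 0, "fingers": 32}, {"x": -34, "y": -33, "z": 0, "ax": 0, "ay": 0, "az": 0, "fingers": 32}, {"x": -34, "y": -33, "z": 0, "ax": 0, "ay": 0, "az": 0, "fingers": 32}])

```text
t: 1.95
eef_pos: [0.5546, -0.1043, 0.2039]
tool_rot: [0.0, 0.221, 0.975, 0.0]
contact_force: [2.4, 1.5, 1.0]
gripper_width: 0.373
grasp_force: 0.0
```

Request:
jog_arm(rows=[{"x": -34, "y": -33, "z": 0, "ax": 0, "ay": 0, "az": 0, "fingers": 32}, {"x": 0, "y": 0, "z": 0, "ax": 0, "ay": 0, "az": 7, "fingers": 32}, {"x": 0, "y": 0, "z": 0, "ax": 0, "ay": 0, "az": 8, "fingers": 32}, {"x": 0, "y": 0, "z": 0, "ax": 0, "ay": 0, "az": 8, "fingers": 32}, {"x": 0, "y": 0, "z": 0, "ax": 0, "ay": 0, "az": 8, "fingers": 32}, {"x": 0, "y": 0, "z": 0, "ax": 0, "ay": 0, "az": 8, "fingers": 32}, {"x": 0, "y": 0, "z": 0, "ax": 0, "ay": 0, "az": 6, "fingers": 32}, {"x": 0, "y": 0, "z": 0, "ax": 0, "ay": 0, "az": 0, "fingers": 32}])

```text
t: 2.75
eef_pos: [0.5705, -0.1467, 0.2036]
tool_rot: [-0.0, 0.578, 0.816, -0.0]
contact_force: [-0.4, -0.1, -0.0]
gripper_width: 0.375
grasp_force: 0.0
```

Run:
```python
from h import *
delta([.5875,-.198,.044],19.2)
```

```text
t 2.75 pos [ 0.5705 -0.1467  0.2036] yaw 19.37 q [-0.3   0.37  0.58  1.8  -0.24  1.04  0.71] F [-0.44 -0.1  -0.05] grip 0.0 w 0.375
tool mm [-54.   -1.  159.6] final-frame mm [-54.   -0.8 159.6] rot deg [-0.01  0.    0.17]
```

Request:
jog_arm(rows=[{"x": -27, "y": -0.5, "z": 0, "ax": 0, "ay": 0, "az": 0, "fingers": 32}, {"x": -27, "y": -0.5, "z": 0, "ax": 0, "ay": 0, "az": 0, "fingers": 32}, {"x": 0, "y": 0, "z": 30, "ax": 0, "ay": 0, "az": 0, "fingers": 32}, {"x": 0, "y": 0, "z": 30, "ax": 0, "ay": 0, "az": 0, "fingers": 32}, {"x": 0, "y": 0, "z": 30, "ax": 0, "ay": 0, "az": 0, "fingers": 32}, {"x": 0, "y": 0, "z": 20, "ax": 0, "ay": 0, "az": 0, "fingers": 32}, {"x": 0, "y": 0, "z": 0, "ax": 0, "ay": 0, "az": 0, "fingers": 32}, {"x": 0, "y": 0, "z": 0, "ax": 0, "ay": 0, "az": 0, "fingers": 32}])

```text
t: 3.55
eef_pos: [0.5877, -0.1984, 0.094]
tool_rot: [0.0, 0.577, 0.817, -0.0]
contact_force: [0.4, -0.8, 0.5]
gripper_width: 0.37
grasp_force: 0.0
```

Run:
```python
from h import *
delta([.5875,-.198,.044],19.2)
t=cam("top");s=cam("side")
f=lambda im,x,y,w,h,k:cv2.resize(im[y:y+h,x:x+w],None,fx=k,fy=k,interpolation=cv2.INTER_LANCZOS4)[:,:,::-1]
c=np.zeros((560,800,3),np.uint8)
c[:,:400]=f(t["im"],367,165,50,70,8);q=f(s["im"],315,215,66,70,6);c[:q.shape[0],402:402+q.shape[1]]=q
cv2.imwrite("pics/r3.png",c)
```

```text
t 3.55 pos [ 0.5877 -0.1984  0.094 ] yaw 19.48 q [-0.15  0.56  0.52  1.81 -0.35  0.86  0.87] F [ 0.38 -0.77  0.46] grip 0.0 w 0.37
tool mm [ 0.4 -0.  50. ] final-frame mm [ 0.4 -0.  50. ] rot deg [-0.    0.    0.28]
```

View pics/r3.png

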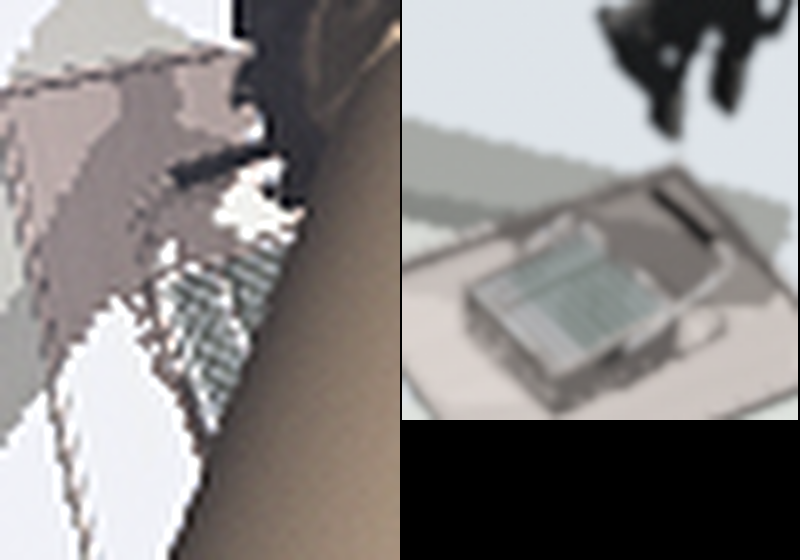

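The side view shows the fingertips straddling the sleeve line, at about crop (660,130) and (725,105) with the sleeve at (685,215). The alignment is plausible, so I'll descend and close gently.

Request:
jog_arm(rows=[{"x": 0, "y": 0, "z": 16, "ax": 0, "ay": 0, "az": 0, "fingers": 32}, {"x": 0, "y": 0, "z": 16, "ax": 0, "ay": 0, "az": 0, "fingers": 32}, {"x": 0, "y": 0, "z": 12, "ax": 0, "ay": 0, "az": 0, "fingers": 32}, {"x": 0, "y": 0, "z": 4, "ax": 0, "ay": 0, "az": 0, "fingers": 32}, {"x": 0, "y": 0, "z": 0, "ax": 0, "ay": 0, "az": 0, "fingers": 32}, {"x": 0, "y": 0, "z": 0, "ax": 0, "ay": 0, "az": 0, "fingers": 32}, {"x": 0, "y": 0, "z": 0, "ax": 0, "ay": 0, "az": 0, "fingers": 32}, {"x": 0, "y": 0, "z": 0, "ax": 0, "ay": 0, "az": 0, "fingers": 32}])

```text
t: 4.45
eef_pos: [0.5879, -0.1983, 0.0461]
tool_rot: [0.0, 0.578, 0.816, 0.0]
contact_force: [0.0, 0.9, -0.4]
gripper_width: 0.372
grasp_force: 0.0
```

Request:
jog_arm(rows=[{"x": 0, "y": 0, "z": 0, "ax": 0, "ay": 0, "az": 0, "fingers": 25}, {"x": 0, "y": 0, "z": 0, "ax": 0, "ay": 0, "az": 0, "fingers": 20}, {"x": 0, "y": 0, "z": 0, "ax": 0, "ay": 0, "az": 0, "fingers": 16}, {"x": 0, "y": 0, "z": 0, "ax": 0, "ay": 0, "az": 0, "fingers": 14}, {"x": 0, "y": 0, "z": 0, "ax": 0, "ay": 0, "az": 0, "fingers": 12}, {"x": 0, "y": 0, "z": 0, "ax": 0, "ay": 0, "az": 0, "fingers": 10}, {"x": 0, "y": 0, "z": 0, "ax": 0, "ay": 0, "az": 0, "fingers": 8}, {"x": 0, "y": 0, "z": 0, "ax": 0, "ay": 0, "az": 0, "fingers": 5}], force=20)

```text
t: 5.25
eef_pos: [0.5875, -0.1982, 0.0456]
tool_rot: [-0.0, 0.578, 0.816, -0.0]
contact_force: [0.5, -0.2, -0.4]
gripper_width: 0.06
grasp_force: 0.0
```

Run:
```python
from h import *
delta([.5875,-.198,.044],19.2)
```

```text
t 5.25 pos [ 0.5875 -0.1982  0.0456] yaw 19.4 q [-0.13  0.62  0.48  1.84 -0.39  0.78  0.9 ] F [ 0.51 -0.21 -0.43] grip 0.0 w 0.06
tool mm [0.2 0.1 1.6] final-frame mm [0.2 0.1 1.6] rot deg [-0.  -0.   0.2]
```

The fingers closed to 5 mm with no force, so they missed the 9 mm sleeve. I'll look.

Run:
```python
from h import *
t=cam("top");s=cam("side")
f=lambda im,x,y,w,h,k:cv2.resize(im[y:y+h,x:x+w],None,fx=k,fy=k,interpolation=cv2.INTER_LANCZOS4)[:,:,::-1]
c=np.zeros((560,800,3),np.uint8)
c[:,:320]=f(t["im"],374,165,40,70,8);q=f(s["im"],340,220,48,56,10)[:560];c[:q.shape[0],320:320+q.shape[1]]=q
cv2.imwrite("pics/r4.png",c)
print(proj(s,[.5875,-.1982,.0456]),proj(t,[.5875,-.1982,.0456]))
```

```text
[[360.90659618 253.99596546]] [[394.33674679 184.77905115]]
```

View pics/r4.png

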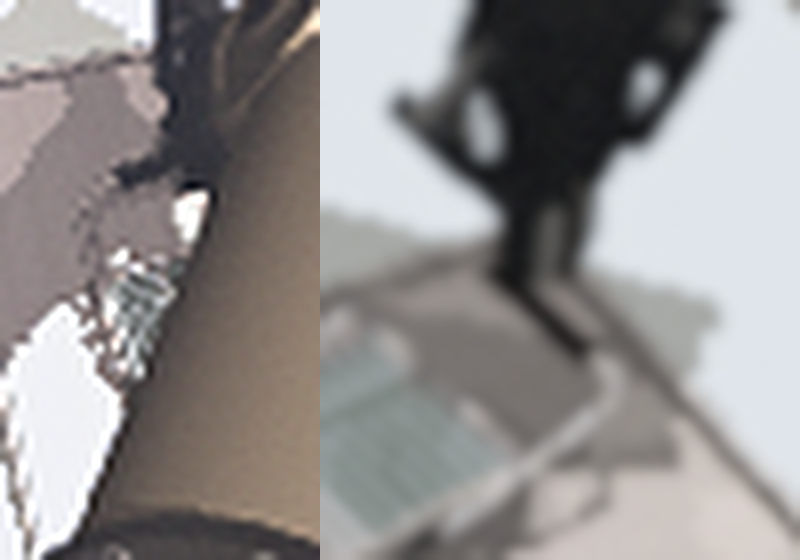

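The tips appear at side px (362,247.5), while the TCP projects to (361,254). I'll check the side camera against the tray corners.

Run:
```python
from h import *
t=cam("top");s=cam("side")
T=plane(t,[(365.6,176.5),(417,167),(429.5,229),(378.3,238.5)],.012)
print("pred",proj(s,T).round(1).tolist(),"seen (360.9,242.5) (390.4,276.5) (331.8,298.9) (306.4,263.5)")
H=plane(t,[[276.5,199.45]],.06);print("holes pred",proj(s,H),"mouth",proj(s,[[.5255,.190,.111]]))
for z in(.04,.05,.06,.07): print(z,plane(t,[395.,184.7],z).round(4),proj(s,plane(t,[395.,184.7],z)).round(1))
g=cv2.cvtColor(s["im"],cv2.COLOR_RGB2GRAY)
print(g[240:262,352:374])
```

```text
pred [[359.3, 242.3], [389.0, 275.6], [330.4, 298.2], [304.6, 261.8]] seen (360.9,242.5) (390.4,276.5) (331.8,298.9) (306.4,263.5)
holes pred [[312.13351053 187.6055638 ]] mouth [[312.15969754 176.71497975]]
0.04 [[ 0.5885 -0.2017  0.04  ]] [[361.4 255.9]]
0.05 [[ 0.5873 -0.1994  0.05  ]] [[361.1 253.3]]
0.06 [[ 0.586  -0.1971  0.06  ]] [[360.7 250.6]]
0.07 [[ 0.5847 -0.1947  0.07  ]] [[360.3 247.9]]
[[228 228 225 210 173 110  50  28  27  29  38  48  40  43  80 141 205 226
  229 228 228 228]
 [229 229 230 224 206 156  77  29  24  36  63  72  56  49  86 149 207 226
  229 228 228 228]
 [224 225 224 216 201 157  82  27  26  46  76  83  61  49  91 156 209 226
  228 228 228 228]
 [201 200 197 184 163 122  63  27  28  50  78  82  59  52 102 173 214 227
  228 228 228 228]
 [161 160 155 139 118  85  46  25  31  53  79  80  58  62 127 194 222 228
  228 228 228 228]
 [125 125 122 116 103  75  40  25  32  57  79  77  55  79 148 203 223 228
  228 228 228 228]
 [107 113 118 113  92  61  33  24  32  57  80  74  55  86 146 187 205 217
  224 225 227 228]
 [119 128 133 123  92  51  23  21  37  64  85
[... 650 characters left out ...]
4  81  52  37  63  96 107 101
   96 102 123 147]
 [116 117 117 117 117 116 116 117 116 117 113 104  85  60  78 120 135 123
  106  98 106 130]
 [118 117 116 117 116 117 117 117 116 116 116 114 105  92 100 138 162 154
  126 103  97 113]
 [119 118 116 117 117 117 116 116 116 116 115 116 114 109 111 131 161 165
  142 116 104 102]
 [123 119 115 115 115 115 114 115 115 116 116 115 116 115 114 123 151 165
  150 132 126 113]
 [126 124 124 116 111 112 115 116 116 116 116 115 116 115 116 128 154 162
  150 141 140 130]
 [128 132 150 143 121 112 114 115 116 116 116 115 115 120 134 148 164 160
  147 143 143 140]
 [136 138 158 163 144 119 108 111 115 116 116 115 120 141 167 167 159 150
  143 142 143 143]]
```

Calibration is fine: the tray corners and dish mouth agree. The tips really did close about 10 mm above the sleeve, because visually they sit about 20 mm higher than the reported TCP. I'll open, go about 20 mm lower while watching the force, and close again.

Request:
jog_arm(rows=[{"x": 0, "y": 0, "z": 0, "ax": 0, "ay": 0, "az": 0, "fingers": 32}, {"x": 0, "y": 0, "z": 0, "ax": 0, "ay": 0, "az": 0, "fingers": 32}, {"x": 0, "y": 0, "z": 0, "ax": 0, "ay": 0, "az": 0, "fingers": 32}, {"x": 0, "y": 0, "z": 4, "ax": 0, "ay": 0, "az": 0, "fingers": 32}, {"x": 0, "y": 0, "z": 4, "ax": 0, "ay": 0, "az": 0, "fingers": 32}, {"x": 0, "y": 0, "z": 4, "ax": 0, "ay": 0, "az": 0, "fingers": 32}, {"x": 0, "y": 0, "z": 4, "ax": 0, "ay": 0, "az": 0, "fingers": 32}, {"x": 0, "y": 0, "z": 4, "ax": 0, "ay": 0, "az": 0, "fingers": 32}])

```text
t: 6.25
eef_pos: [0.5874, -0.1982, 0.0251]
tool_rot: [-0.0, 0.578, 0.816, -0.0]
contact_force: [-0.1, 0.1, 0.6]
gripper_width: 0.374
grasp_force: 0.0
```

Request:
jog_arm(rows=[{"x": 0, "y": 0, "z": 0, "ax": 0, "ay": 0, "az": 0, "fingers": 25}, {"x": 0, "y": 0, "z": 0, "ax": 0, "ay": 0, "az": 0, "fingers": 20}, {"x": 0, "y": 0, "z": 0, "ax": 0, "ay": 0, "az": 0, "fingers": 16}, {"x": 0, "y": 0, "z": 0, "ax": 0, "ay": 0, "az": 0, "fingers": 14}, {"x": 0, "y": 0, "z": 0, "ax": 0, "ay": 0, "az": 0, "fingers": 12}, {"x": 0, "y": 0, "z": 0, "ax": 0, "ay": 0, "az": 0, "fingers": 10}, {"x": 0, "y": 0, "z": 0, "ax": 0, "ay": 0, "az": 0, "fingers": 8}, {"x": 0, "y": 0, "z": 0, "ax": 0, "ay": 0, "az": 0, "fingers": 5}], force=20)

```text
t: 7.05
eef_pos: [0.5876, -0.1983, 0.0257]
tool_rot: [0.0, 0.578, 0.816, -0.0]
contact_force: [-0.6, -0.2, 0.1]
gripper_width: 0.091
grasp_force: 19.8
```

Run:
```python
from h import *
delta([.5875,-.198,.044],19.2)
```

```text
t 7.05 pos [ 0.5876 -0.1983  0.0257] yaw 19.4 q [-0.11  0.65  0.47  1.85 -0.41  0.74  0.92] F [-0.57 -0.16  0.09] grip 19.8 w 0.091
tool mm [  0.3   0.1 -18.3] final-frame mm [  0.3   0.1 -18.3] rot deg [0.01 0.01 0.2 ]
```

Gripped at 19.8 N. Vision gives the bail at about 18°, so I follow the start of that arc and check the forces.

Request:
jog_arm(rows=[{"x": 0, "y": -1.4, "z": -4.0, "ax": 0, "ay": 0, "az": 0, "fingers": 5}, {"x": 0, "y": -1.6, "z": -3.8, "ax": 0, "ay": 0, "az": 0, "fingers": 5}, {"x": 0, "y": -1.8, "z": -3.8, "ax": 0, "ay": 0, "az": 0, "fingers": 5}, {"x": 0, "y": -2, "z": -3.7, "ax": 0, "ay": 0, "az": 0, "fingers": 5}, {"x": 0, "y": -2.2, "z": -3.6, "ax": 0, "ay": 0, "az": 0, "fingers": 5}, {"x": 0, "y": 0, "z": 0, "ax": 0, "ay": 0, "az": 0, "fingers": 5}, {"x": 0, "y": 0, "z": 0, "ax": 0, "ay": 0, "az": 0, "fingers": 5}, {"x": 0, "y": 0, "z": 0, "ax": 0, "ay": 0, "az": 0, "fingers": 5}])

```text
t: 7.85
eef_pos: [0.5795, -0.2013, 0.0447]
tool_rot: [0.0, 0.578, 0.816, 0.0]
contact_force: [2.7, 0.3, 2.2]
gripper_width: 0.089
grasp_force: 19.8
```

Run:
```python
from h import *
F=[]
for i in range(6):
    s=cam("side");F.append(bot.get_obs()["contact_force"])
print(np.mean(F,0),np.std(F,0))
delta([.5875,-.198,.044],19.2)
f=lambda im,x,y,w,h,k:cv2.resize(im[y:y+h,x:x+w],None,fx=k,fy=k,interpolation=cv2.INTER_LANCZOS4)
s0=cv2.imread("pics/side0.png")
c=np.hstack([f(s0,315,215,66,80,6),f(s["im"][:,:,::-1],315,215,66,80,6)])
cv2.imwrite("pics/r5.png",c)
```

```text
[ 3.08114287 -0.39767777  1.5453778 ] [0.44561795 0.84576379 0.34925865]
t 8.15 pos [ 0.5795 -0.2013  0.0446] yaw 19.4 q [-0.12  0.61  0.48  1.86 -0.39  0.77  0.91] F [ 2.49 -0.46  1.86] grip 19.8 w 0.093
tool mm [0.5 8.6 0.6] final-frame mm [0.5 8.6 0.6] rot deg [0.04 0.03 0.2 ]
```

View pics/r5.png

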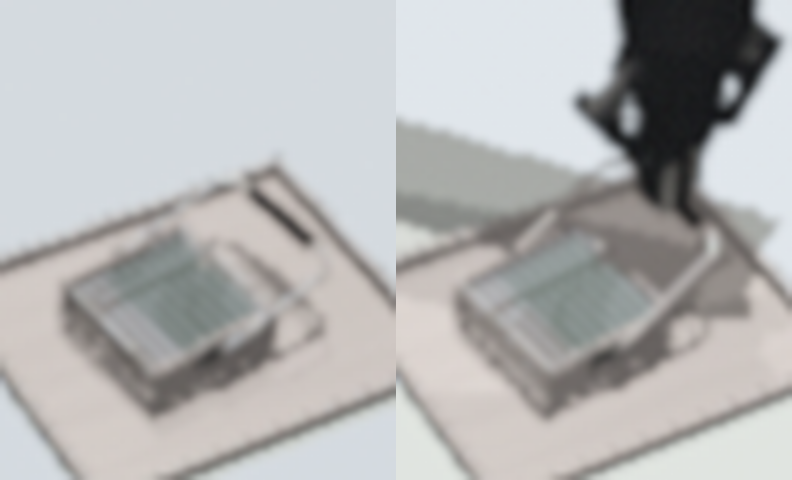

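The bail is rising. The 3 N outward push shows my radius is short: the bail started lower than estimated and the rack was nudged about 2 mm. I'll go straight up to relieve it.

Request:
jog_arm(rows=[{"x": 0, "y": 0, "z": -2, "ax": 0, "ay": 0, "az": 0, "fingers": 5}, {"x": 0, "y": 0, "z": -2, "ax": 0, "ay": 0, "az": 0, "fingers": 5}, {"x": 0, "y": 0, "z": -2, "ax": 0, "ay": 0, "az": 0, "fingers": 5}, {"x": 0, "y": 0, "z": -2, "ax": 0, "ay": 0, "az": 0, "fingers": 5}, {"x": 0, "y": 0, "z": 0, "ax": 0, "ay": 0, "az": 0, "fingers": 5}, {"x": 0, "y": 0, "z": 0, "ax": 0, "ay": 0, "az": 0, "fingers": 5}, {"x": 0, "y": 0, "z": 0, "ax": 0, "ay": 0, "az": 0, "fingers": 5}, {"x": 0, "y": 0, "z": 0, "ax": 0, "ay": 0, "az": 0, "fingers": 5}])

```text
t: 8.95
eef_pos: [0.5788, -0.2011, 0.0524]
tool_rot: [-0.0, 0.578, 0.816, -0.0]
contact_force: [-0.7, -0.3, -0.7]
gripper_width: 0.087
grasp_force: 19.5
```

```bash
cat > st.py <<'E'
from h import *
F=[]
for i in range(5):
    s=cam("side");F.append(bot.get_obs()["contact_force"])
F=np.mean(F,0);u=np.array([np.cos(np.radians(19.3)),np.sin(np.radians(19.3)),0])
print("F",F.round(2),"along rack x",(F@u).round(2))
delta([.5876,-.1983,.0257],19.4)
E
python3 st.py
```

```text
F [-1.65  0.04 -0.97] along rack x -1.54
t 9.2 pos [ 0.579  -0.2011  0.0524] yaw 19.4 q [-0.13  0.6   0.49  1.85 -0.39  0.78  0.91] F [-2.09  0.56 -1.45] grip 19.4 w 0.091
tool mm [-0.2  9.1 26.7] final-frame mm [-0.2  9.1 26.7] rot deg [-0.   -0.01 -0.  ]
```

Request:
jog_arm(rows=[{"x": 0, "y": -3, "z": -5.2, "ax": 0, "ay": 0, "az": 0, "fingers": 5}, {"x": 0, "y": -3.1, "z": -4.7, "ax": 0, "ay": 0, "az": 0, "fingers": 5}, {"x": 0, "y": -3.3, "z": -4.4, "ax": 0, "ay": 0, "az": 0, "fingers": 5}, {"x": 0, "y": -3.7, "z": -4.3, "ax": 0, "ay": 0, "az": 0, "fingers": 5}, {"x": 0, "y": -3.9, "z": -3.9, "ax": 0, "ay": 0, "az": 0, "fingers": 5}, {"x": 0, "y": -4.3, "z": -3.7, "ax": 0, "ay": 0, "az": 0, "fingers": 5}, {"x": 0, "y": 0, "z": 0, "ax": 0, "ay": 0, "az": 0, "fingers": 5}, {"x": 0, "y": 0, "z": 0, "ax": 0, "ay": 0, "az": 0, "fingers": 5}])

```text
t: 10.0
eef_pos: [0.559, -0.2082, 0.0788]
tool_rot: [0.0, 0.578, 0.816, 0.0]
contact_force: [0.3, -0.0, -2.3]
gripper_width: 0.093
grasp_force: 19.5
```

```bash
python3 st.py
```

```text
F [-0.51 -0.11 -2.02] along rack x -0.52
t 10.25 pos [ 0.5591 -0.2082  0.0785] yaw 19.42 q [-0.13  0.54  0.51  1.88 -0.36  0.81  0.91] F [-0.33  0.08 -2.62] grip 19.5 w 0.089
tool mm [-0.2 30.2 52.8] final-frame mm [-0.2 30.2 52.8] rot deg [-0.    0.    0.02]
```

Request:
jog_arm(rows=[{"x": 0, "y": -5.6, "z": -3.3, "ax": 0, "ay": 0, "az": 0, "fingers": 5}, {"x": 0, "y": -5.9, "z": -3.3, "ax": 0, "ay": 0, "az": 0, "fingers": 5}, {"x": 0, "y": -6.3, "z": -2.8, "ax": 0, "ay": 0, "az": 0, "fingers": 5}, {"x": 0, "y": -6.5, "z": -2.3, "ax": 0, "ay": 0, "az": 0, "fingers": 5}, {"x": 0, "y": -6.6, "z": -1.8, "ax": 0, "ay": 0, "az": 0, "fingers": 5}, {"x": 0, "y": -6.9, "z": -1.2, "ax": 0, "ay": 0, "az": 0, "fingers": 5}, {"x": 0, "y": 0, "z": 0, "ax": 0, "ay": 0, "az": 0, "fingers": 5}, {"x": 0, "y": 0, "z": 0, "ax": 0, "ay": 0, "az": 0, "fingers": 5}])

```text
t: 11.05
eef_pos: [0.5231, -0.2208, 0.0934]
tool_rot: [-0.0, 0.578, 0.816, 0.0]
contact_force: [0.5, 0.5, -2.0]
gripper_width: 0.09
grasp_force: 19.5
```

```bash
python3 st.py
```

```text
F [ 0.65  0.04 -1.91] along rack x 0.63
t 11.3 pos [ 0.5235 -0.2207  0.0932] yaw 19.42 q [-0.12  0.48  0.54  1.94 -0.33  0.81  0.94] F [ 0.43 -0.03 -2.41] grip 19.5 w 0.09
tool mm [-0.2 67.9 67.5] final-frame mm [-0.2 67.9 67.5] rot deg [-0.01  0.    0.02]
```

Run:
```python
from h import *
s=cam("side");g=cv2.cvtColor(s["im"],cv2.COLOR_RGB2GRAY)
g0=cv2.cvtColor(cv2.imread("pics/side0.png"),cv2.COLOR_BGR2GRAY)
def match(x,y,w,h):
    r=cv2.matchTemplate(g[y-6:y+h+6,x-6:x+w+6],g0[y:y+h,x:x+w],cv2.TM_CCOEFF_NORMED);_,v,_,p=cv2.minMaxLoc(r)
    i,j=p;q=lambda a,b,c:0.5*(a-c)/(a-2*b+c)
    dx=i-6+(q(r[j,i-1],r[j,i],r[j,i+1]) if 0<i<12 else 0);dy=j-6+(q(r[j-1,i],r[j,i],r[j+1,i]) if 0<j<12 else 0)
    return round(v,3),round(dx,2),round(dy,2)
for b in[(324,265,24,24),(330,270,18,16),(322,258,20,20)]: print(b,match(*b))
p=proj(s,[[.515,-.222,.03],[.515-.0094,-.222-.0033,.03]]);print("10mm in -rack x =",(p[1]-p[0]).round(2))
```

```text
(324, 265, 24, 24) (0.923, np.float32(0.75), np.float32(-0.99))
(330, 270, 18, 16) (0.907, np.float32(0.65), np.float32(-1.05))
(322, 258, 20, 20) (0.665, np.float32(2.91), np.float32(2.11))
10mm in -rack x = [-2.45  1.22]
```

Request:
jog_arm(rows=[{"x": 0, "y": -3, "z": 0, "ax": 0, "ay": 0, "az": 0, "fingers": 5}, {"x": 0, "y": -3, "z": 0, "ax": 0, "ay": 0, "az": 0, "fingers": 5}, {"x": 0, "y": -3, "z": 0, "ax": 0, "ay": 0, "az": 0, "fingers": 5}, {"x": 0, "y": 0, "z": 0, "ax": 0, "ay": 0, "az": 0, "fingers": 5}, {"x": 0, "y": 0, "z": 0, "ax": 0, "ay": 0, "az": 0, "fingers": 5}, {"x": 0, "y": 0, "z": 0, "ax": 0, "ay": 0, "az": 0, "fingers": 5}, {"x": 0, "y": 0, "z": 0, "ax": 0, "ay": 0, "az": 0, "fingers": 5}, {"x": 0, "y": 0, "z": 0, "ax": 0, "ay": 0, "az": 0, "fingers": 5}])

```text
t: 12.15
eef_pos: [0.5148, -0.2237, 0.0933]
tool_rot: [-0.0, 0.578, 0.816, -0.0]
contact_force: [0.6, -0.7, -1.1]
gripper_width: 0.088
grasp_force: 19.5
```

```bash
cat >> h.py <<'E'
def match(s,x,y,w,h):
    g=cv2.cvtColor(s["im"],cv2.COLOR_RGB2GRAY);g0=cv2.cvtColor(cv2.imread("pics/side0.png"),cv2.COLOR_BGR2GRAY)
    r=cv2.matchTemplate(g[y-6:y+h+6,x-6:x+w+6],g0[y:y+h,x:x+w],cv2.TM_CCOEFF_NORMED);_,v,_,(i,j)=cv2.minMaxLoc(r)
    q=lambda a,b,c:0.5*(a-c)/(a-2*b+c)
    return round(v,3),i-6+(q(r[j,i-1],r[j,i],r[j,i+1]) if 0<i<12 else 0),j-6+(q(r[j-1,i],r[j,i],r[j+1,i]) if 0<j<12 else 0)
E
python3 st.py
python3 - <<'E'
from h import *
s=cam("side");print(match(s,324,265,24,24),match(s,330,270,18,16),"tray",match(s,325,288,24,14),match(s,300,256,14,14))
f=lambda im,x,y,w,h,k:cv2.resize(im[y:y+h,x:x+w],None,fx=k,fy=k,interpolation=cv2.INTER_LANCZOS4)
cv2.imwrite("pics/r6.png",f(s["im"][:,:,::-1],310,205,75,85,7))
E
```

```text
F [ 0.78  0.05 -2.31] along rack x 0.75
t 12.4 pos [ 0.5147 -0.2238  0.0933] yaw 19.4 q [-0.12  0.47  0.54  1.96 -0.33  0.8   0.94] F [ 0.81  0.62 -2.17] grip 19.5 w 0.091
tool mm [-0.2 77.2 67.6] final-frame mm [-0.2 77.2 67.6] rot deg [-0.01 -0.01  0.  ]
(0.874, np.float32(-0.013697028), np.float32(-0.74275565)) (0.844, np.float32(0.5489768), np.float32(-0.8382573)) tray (0.983, np.float32(0.010049416), np.float32(-0.08403734)) (0.455, np.float32(0.32449597), np.float32(-0.08961945))
```

View pics/r6.png

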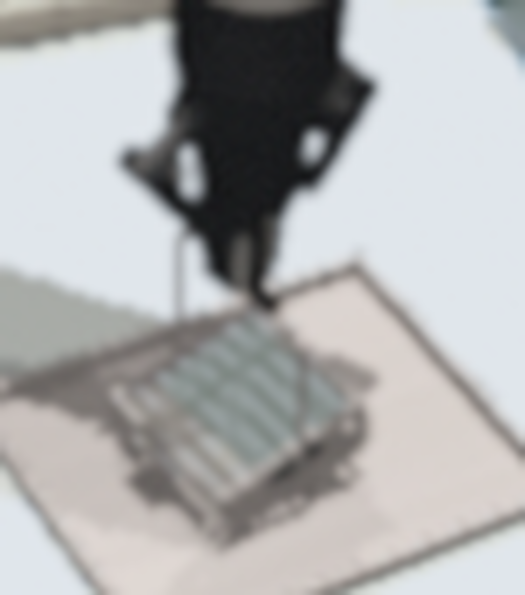

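The side view shows the bail standing, with the near leg at crop x about 300–308 and the far leg at about 180. There's still 2.3 N of upward tension, so I'll lower 2.5 mm and compare force and rack position.

Request:
jog_arm(rows=[{"x": 0, "y": 0, "z": 1, "ax": 0, "ay": 0, "az": 0, "fingers": 5}, {"x": 0, "y": 0, "z": 1.5, "ax": 0, "ay": 0, "az": 0, "fingers": 5}, {"x": 0, "y": 0, "z": 0, "ax": 0, "ay": 0, "az": 0, "fingers": 5}, {"x": 0, "y": 0, "z": 0, "ax": 0, "ay": 0, "az": 0, "fingers": 5}, {"x": 0, "y": 0, "z": 0, "ax": 0, "ay": 0, "az": 0, "fingers": 5}, {"x": 0, "y": 0, "z": 0, "ax": 0, "ay": 0, "az": 0, "fingers": 5}, {"x": 0, "y": 0, "z": 0, "ax": 0, "ay": 0, "az": 0, "fingers": 5}, {"x": 0, "y": 0, "z": 0, "ax": 0, "ay": 0, "az": 0, "fingers": 5}])

```text
t: 13.25
eef_pos: [0.5147, -0.2238, 0.0908]
tool_rot: [-0.0, 0.578, 0.816, -0.0]
contact_force: [0.3, -0.5, -1.8]
gripper_width: 0.091
grasp_force: 19.5
```

```bash
python3 st.py
python3 - <<'E'
from h import *
s=cam("side");print(match(s,324,265,24,24),match(s,330,270,18,16))
a=np.radians(19.4);u=np.array([np.cos(a),np.sin(a),0]);v=np.array([-np.sin(a),np.cos(a),0])
P=np.array([.5148,-.2237,.035])
for n,Q in(("near",P-.045*v),("far",P+.045*v)):
    p=proj(s,[Q,Q+[0,0,.04],Q+[0,0,.08]]);print(n,((p-[310,205])*7).round(0).tolist())
C=[P+x*u+y*v-[0,0,.026] for x in(-.039,.039) for y in(-.041,.041)]
print("feet",((proj(s,C)-[310,205])*7).round(0).tolist())
E
```

```text
F [ 0.01 -0.4  -2.38] along rack x -0.12
t 13.5 pos [ 0.5147 -0.2238  0.0909] yaw 19.4 q [-0.11  0.47  0.54  1.96 -0.33  0.8   0.95] F [-0.64 -0.95 -2.29] grip 19.4 w 0.09
tool mm [-0.2 77.2 65.2] final-frame mm [-0.2 77.2 65.2] rot deg [-0.   -0.01  0.  ]
(0.886, np.float32(0.5737952), np.float32(-1.018233)) (0.881, np.float32(0.8782261), np.float32(-1.0499703))
near [[286.0, 482.0], [291.0, 418.0], [297.0, 352.0]]
far [[167.0, 368.0], [170.0, 305.0], [174.0, 239.0]]
feet [[209.0, 552.0], [103.0, 446.0], [343.0, 483.0], [235.0, 381.0]]
```

Request:
jog_arm(rows=[{"x": 0, "y": 0, "z": 1.5, "ax": 0, "ay": 0, "az": 0, "fingers": 5}, {"x": 0, "y": 0, "z": 1.5, "ax": 0, "ay": 0, "az": 0, "fingers": 5}, {"x": 0, "y": 0, "z": 0, "ax": 0, "ay": 0, "az": 0, "fingers": 5}, {"x": 0, "y": 0, "z": 0, "ax": 0, "ay": 0, "az": 0, "fingers": 5}, {"x": 0, "y": 0, "z": 0, "ax": 0, "ay": 0, "az": 0, "fingers": 5}, {"x": 0, "y": 0, "z": 0, "ax": 0, "ay": 0, "az": 0, "fingers": 5}, {"x": 0, "y": 0, "z": 0, "ax": 0, "ay": 0, "az": 0, "fingers": 5}, {"x": 0, "y": 0, "z": 0, "ax": 0, "ay": 0, "az": 0, "fingers": 5}])

```text
t: 14.35
eef_pos: [0.5144, -0.2237, 0.0877]
tool_rot: [-0.0, 0.578, 0.816, -0.0]
contact_force: [-0.1, 0.5, -3.1]
gripper_width: 0.088
grasp_force: 19.4
```

```bash
python3 st.py
python3 - <<'E'
from h import *
s=cam("side");print(match(s,324,265,24,24),match(s,330,270,18,16))
E
```

```text
F [-0.15  0.24 -3.26] along rack x -0.06
t 14.6 pos [ 0.5147 -0.2238  0.0879] yaw 19.4 q [-0.11  0.48  0.53  1.96 -0.34  0.79  0.95] F [ 0.23  0.38 -3.52] grip 19.4 w 0.091
tool mm [-0.2 77.2 62.1] final-frame mm [-0.2 77.2 62.2] rot deg [-0.01 -0.   -0.  ]
(0.899, np.float32(-1.123134), np.float32(-0.52075183)) (0.863, np.float32(-1.1920325), np.float32(-0.4878992))
```

The force hasn't dropped, so the rack may be hanging a few mm up. I'll keep lowering by feel until the weight comes off.

Request:
jog_arm(rows=[{"x": 0, "y": 0, "z": 1, "ax": 0, "ay": 0, "az": 0, "fingers": 5}, {"x": 0, "y": 0, "z": 1, "ax": 0, "ay": 0, "az": 0, "fingers": 5}, {"x": 0, "y": 0, "z": 1, "ax": 0, "ay": 0, "az": 0, "fingers": 5}, {"x": 0, "y": 0, "z": 0, "ax": 0, "ay": 0, "az": 0, "fingers": 5}, {"x": 0, "y": 0, "z": 0, "ax": 0, "ay": 0, "az": 0, "fingers": 5}, {"x": 0, "y": 0, "z": 0, "ax": 0, "ay": 0, "az": 0, "fingers": 5}, {"x": 0, "y": 0, "z": 0, "ax": 0, "ay": 0, "az": 0, "fingers": 5}, {"x": 0, "y": 0, "z": 0, "ax": 0, "ay": 0, "az": 0, "fingers": 5}])

```text
t: 15.45
eef_pos: [0.5156, -0.2236, 0.0855]
tool_rot: [0.001, 0.578, 0.816, 0.001]
contact_force: [-1.0, 2.8, 4.5]
gripper_width: 0.09
grasp_force: 20.2
```

```bash
cat >> st.py <<'E'
m=match(s,324,265,24,24);print("match",np.round(m,2),np.round(match(s,330,270,18,16),2))
E
python3 st.py
```

```text
F [-0.76  1.98  5.63] along rack x -0.06
t 15.7 pos [ 0.5156 -0.2236  0.0855] yaw 19.41 q [-0.11  0.48  0.53  1.96 -0.34  0.78  0.95] F [-1.    1.86  5.07] grip 20.2 w 0.091
tool mm [-0.  76.3 60. ] final-frame mm [-0.  76.4 59.8] rot deg [0.08 0.01 0.01]
match [ 0.94 -1.04 -0.09] [ 0.94 -1.22 -0.01]
```

Contact: standing height is at TCP reading about 0.087. I'll relieve 1.5 mm, trim the bail 2 mm towards vertical, and hold.

Request:
jog_arm(rows=[{"x": 0, "y": 0, "z": -1, "ax": 0, "ay": 0, "az": 0, "fingers": 5}, {"x": 0, "y": -1, "z": 0, "ax": 0, "ay": 0, "az": 0, "fingers": 5}, {"x": 0, "y": -1, "z": 0, "ax": 0, "ay": 0, "az": 0, "fingers": 5}, {"x": 0, "y": 0, "z": -0.3, "ax": 0, "ay": 0, "az": 0, "fingers": 5}, {"x": 0, "y": 0, "z": 0, "ax": 0, "ay": 0, "az": 0, "fingers": 5}, {"x": 0, "y": 0, "z": 0, "ax": 0, "ay": 0, "az": 0, "fingers": 5}, {"x": 0, "y": 0, "z": 0, "ax": 0, "ay": 0, "az": 0, "fingers": 5}, {"x": 0, "y": 0, "z": 0, "ax": 0, "ay": 0, "az": 0, "fingers": 5}])

```text
t: 16.5
eef_pos: [0.5128, -0.2245, 0.0861]
tool_rot: [-0.0, 0.578, 0.816, -0.0]
contact_force: [1.3, -0.1, -2.6]
gripper_width: 0.092
grasp_force: 19.4
```

```bash
python3 st.py
```

```text
F [-0.08  0.14 -3.56] along rack x -0.03
t 16.75 pos [ 0.5129 -0.2245  0.0862] yaw 19.4 q [-0.11  0.48  0.53  1.97 -0.34  0.78  0.95] F [ 0.25 -0.18 -3.55] grip 19.4 w 0.087
tool mm [-0.2 79.2 60.5] final-frame mm [-0.1 79.1 60.5] rot deg [-0. -0.  0.]
match [ 0.92 -1.13 -0.07] [ 0.9  -1.29 -0.03]
```

The rack is hanging just clear of the tray at about 3.5 N with the bail upright. Now a smooth 130 mm lift.

Request:
jog_arm(rows=[{"x": 0, "y": 0, "z": -6, "ax": 0, "ay": 0, "az": 0, "fingers": 5}, {"x": 0, "y": 0, "z": -15, "ax": 0, "ay": 0, "az": 0, "fingers": 5}, {"x": 0, "y": 0, "z": -22, "ax": 0, "ay": 0, "az": 0, "fingers": 5}, {"x": 0, "y": 0, "z": -25, "ax": 0, "ay": 0, "az": 0, "fingers": 5}, {"x": 0, "y": 0, "z": -25, "ax": 0, "ay": 0, "az": 0, "fingers": 5}, {"x": 0, "y": 0, "z": -22, "ax": 0, "ay": 0, "az": 0, "fingers": 5}, {"x": 0, "y": 0, "z": -12, "ax": 0, "ay": 0, "az": 0, "fingers": 5}, {"x": 0, "y": 0, "z": -3, "ax": 0, "ay": 0, "az": 0, "fingers": 5}], force=40)

```text
t: 17.55
eef_pos: [0.5137, -0.2249, 0.2182]
tool_rot: [0.001, 0.578, 0.816, 0.001]
contact_force: [0.3, -1.2, -3.7]
gripper_width: 0.079
grasp_force: 39.1
```

Request:
jog_arm(rows=[{"x": 0, "y": 0, "z": 0, "ax": 0, "ay": 0, "az": 1, "fingers": 5}, {"x": 0, "y": 0, "z": 0, "ax": 0, "ay": 0, "az": 2.5, "fingers": 5}, {"x": 0, "y": 0, "z": 0, "ax": 0, "ay": 0, "az": 3.5, "fingers": 5}, {"x": 0, "y": 0, "z": 0, "ax": 0, "ay": 0, "az": 3.5, "fingers": 5}, {"x": 0, "y": 0, "z": 0, "ax": 0, "ay": 0, "az": 3.5, "fingers": 5}, {"x": 0, "y": 0, "z": 0, "ax": 0, "ay": 0, "az": 2.5, "fingers": 5}, {"x": 0, "y": 0, "z": 0, "ax": 0, "ay": 0, "az": 1, "fingers": 5}, {"x": 0, "y": 0, "z": 0, "ax": 0, "ay": 0, "az": 0, "fingers": 5}])

```text
t: 18.35
eef_pos: [0.5123, -0.2242, 0.2153]
tool_rot: [-0.001, 0.695, 0.719, -0.001]
contact_force: [-0.2, 0.2, -3.4]
gripper_width: 0.079
grasp_force: 39.1
```

```bash
python3 -c "
from h import *
delta([.5255,.19,.216],1.9)"
```

```text
t 18.35 pos [ 0.5123 -0.2242  0.2153] yaw 1.9 q [-0.24  0.32  0.68  1.86 -0.23  1.05  0.57] F [-0.2   0.18 -3.37] grip 39.1 w 0.079
tool mm [413.6  26.9  -0.7] final-frame mm [413.6  26.9  -0.7] rot deg [-0.1  -0.01  0.  ]
```

Request:
jog_arm(rows=[{"x": 10, "y": 1, "z": -2, "ax": 0, "ay": 0, "az": 0, "fingers": 5}, {"x": 20, "y": 1.5, "z": -2, "ax": 0, "ay": 0, "az": 0, "fingers": 5}, {"x": 28, "y": 1.8, "z": -1, "ax": 0, "ay": 0, "az": 0, "fingers": 5}, {"x": 30, "y": 1.8, "z": 0, "ax": 0, "ay": 0, "az": 0, "fingers": 5}, {"x": 30, "y": 1.8, "z": 0, "ax": 0, "ay": 0, "az": 0, "fingers": 5}, {"x": 30, "y": 1.8, "z": 0, "ax": 0, "ay": 0, "az": 0, "fingers": 5}, {"x": 30, "y": 1.8, "z": 0, "ax": 0, "ay": 0, "az": 0, "fingers": 5}, {"x": 30, "y": 1.8, "z": 0, "ax": 0, "ay": 0, "az": 0, "fingers": 5}])

```text
t: 19.15
eef_pos: [0.5189, -0.0141, 0.2213]
tool_rot: [-0.0, 0.695, 0.719, 0.0]
contact_force: [0.2, -0.4, -3.2]
gripper_width: 0.083
grasp_force: 39.2
```

Request:
jog_arm(rows=[{"x": 30, "y": 1.8, "z": 0, "ax": 0, "ay": 0, "az": 0, "fingers": 5}, {"x": 30, "y": 1.8, "z": 0, "ax": 0, "ay": 0, "az": 0, "fingers": 5}, {"x": 30, "y": 1.8, "z": 0, "ax": 0, "ay": 0, "az": 0, "fingers": 5}, {"x": 30, "y": 1.8, "z": 0, "ax": 0, "ay": 0, "az": 0, "fingers": 5}, {"x": 29, "y": 1.8, "z": 0, "ax": 0, "ay": 0, "az": 0, "fingers": 5}, {"x": 28, "y": 1.8, "z": 0, "ax": 0, "ay": 0, "az": 0, "fingers": 5}, {"x": 19, "y": 1.8, "z": 0, "ax": 0, "ay": 0, "az": 0, "fingers": 5}, {"x": 10, "y": 1, "z": 0, "ax": 0, "ay": 0, "az": 0, "fingers": 5}])

```text
t: 19.95
eef_pos: [0.5256, 0.1927, 0.2211]
tool_rot: [-0.0, 0.694, 0.72, 0.0]
contact_force: [-0.1, 0.4, -2.7]
gripper_width: 0.076
grasp_force: 39.2
```

Request:
jog_arm(rows=[{"x": 0, "y": 0, "z": 0, "ax": 0, "ay": 0, "az": 0, "fingers": 5}, {"x": 0, "y": 0, "z": 0, "ax": 0, "ay": 0, "az": 0, "fingers": 5}, {"x": 0, "y": 0, "z": 0, "ax": 0, "ay": 0, "az": 0, "fingers": 5}, {"x": 0, "y": 0, "z": 0, "ax": 0, "ay": 0, "az": 0, "fingers": 5}, {"x": 0, "y": 0, "z": 0, "ax": 0, "ay": 0, "az": 0, "fingers": 5}, {"x": 0, "y": 0, "z": 0, "ax": 0, "ay": 0, "az": 0, "fingers": 5}, {"x": 0, "y": 0, "z": 0, "ax": 0, "ay": 0, "az": 0, "fingers": 5}, {"x": 0, "y": 0, "z": 0, "ax": 0, "ay": 0, "az": 0, "fingers": 5}])

```text
t: 20.75
eef_pos: [0.5261, 0.1902, 0.2212]
tool_rot: [0.0, 0.695, 0.719, 0.0]
contact_force: [0.5, 0.8, -3.7]
gripper_width: 0.079
grasp_force: 39.2
```

Run:
```python
from h import *
delta([.5255,.19,.216],1.9)
t=cam("top");s=cam("side")
f=lambda im,x,y,w,h,k:cv2.resize(im[y:y+h,x:x+w],None,fx=k,fy=k,interpolation=cv2.INTER_LANCZOS4)[:,:,::-1]
c=np.zeros((560,800,3),np.uint8)
c[:,:400]=f(t["im"],250,165,50,70,8);c[:,400:]=f(s["im"],287,128,50,70,8)
cv2.imwrite("pics/d1.png",c)
```

```text
t 20.75 pos [0.5261 0.1902 0.2212] yaw 1.9 q [-0.87  0.29  0.51  1.84 -0.16  1.05 -0.27] F [ 0.45  0.78 -3.68] grip 39.2 w 0.079
tool mm [-0.1 -0.6  5.2] final-frame mm [-0.1 -0.6  5.2] rot deg [ 0. -0. -0.]
```

View pics/d1.png

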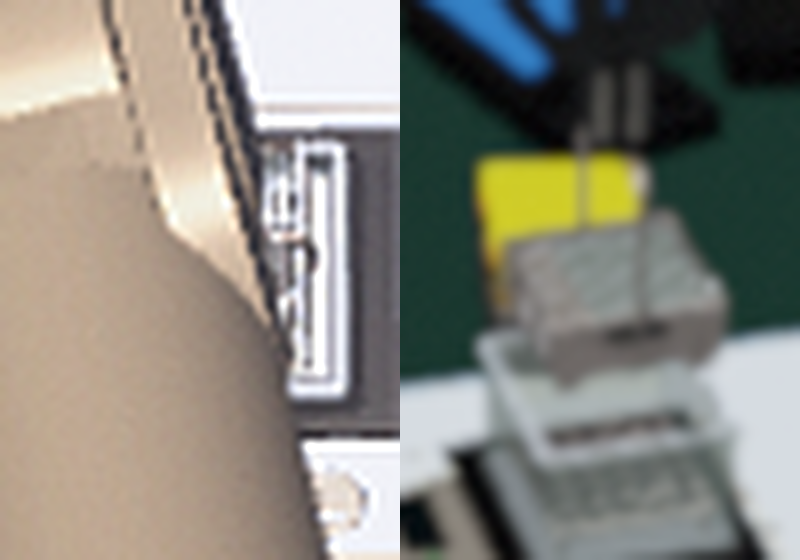

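The side view shows the rack hanging level above the dish, with its bottom edge parallel to the dish's front rim. The bail is upright and the pivot boss sits at top crop (308,253). I'll check the centring numerically.

Run:
```python
from h import *
t=cam("top");s=cam("side")
a=np.radians(1.9);u=np.array([np.cos(a),np.sin(a),0]);v=np.array([-np.sin(a),np.cos(a),0])
R=np.array([.5261,.1902,0]);D=np.array([.5255,.19,0])
zb=.138
print("top leg end pred",proj(t,[R-.047*v+[0,0,zb+.032]]).round(1),"rack -y edge corners",proj(t,[R+x*u-.043*v+[0,0,zb+.038] for x in(.042,-.042)]).round(1).tolist())
print("dish rim -y outer corners top",proj(t,[D+x*u-.053*v+[0,0,.111] for x in(.048,-.048)]).round(1).tolist(),"inner",proj(t,[D+x*u-.049*v+[0,0,.111] for x in(.044,-.044)]).round(1).tolist())
print("side rack -y face bottom/top corners",proj(s,[R+x*u-.043*v+[0,0,z] for x in(-.042,.042) for z in(zb+.006,zb+.038)]).round(1).tolist())
print("side dish -y rim outer",proj(s,[D+x*u-.053*v+[0,0,.111] for x in(-.048,.048)]).round(1).tolist(),"+y",proj(s,[D+x*u+.053*v+[0,0,.111] for x in(-.048,.048)]).round(1).tolist())
g=cv2.cvtColor(t["im"],cv2.COLOR_RGB2GRAY);h=cv2.cvtColor(s["im"],cv2.COLOR_RGB2GRAY)
print("top rows 188-195 cols 283..298",g[188:196,283:299].mean(0).astype(int))
print("top rows boss",g[193:200,284:293])
print("top col 290-292 rows 178..220",g[178:220,290:293].mean(1).astype(int))
for r in(167,170,173,180,183): print("side row",r,"cols 297..333",h[r,297:334])
for c in(304,305,306,310,325,326,327): print("side col",c,"rows 160..192",h[160:193,c])
```

```text
top leg end pred [[289.2 196.4]] rack -y edge corners [[287.8, 182.1], [287.8, 210.5]]
dish rim -y outer corners top [[292.2, 183.0], [292.2, 213.6]] inner [[290.9, 184.3], [290.9, 212.4]]
side rack -y face bottom/top corners [[304.9, 177.1], [305.0, 169.8], [326.5, 173.7], [326.8, 166.5]]
side dish -y rim outer [[304.0, 186.3], [328.5, 182.3]] +y [[296.3, 171.3], [319.9, 167.7]]
top rows 188-195 cols 283..298 [208 187 225 143 214 137 248 250 178 254 122  63  79  93  91  86]
top rows boss [[144 188 132 247 173 255 249 179 255]
 [254 208 202 216 144 255 252 181 255]
 [162 135  88 100  75 206 255 179 250]
 [147 177 115 236  66 123 255 181 248]
 [151 187 125 255 114 119 255 180 248]
 [158 187 104 245 117 164 255 181 247]
 [109 153  98 223 177 255 252 177 247]]
top col 290-292 rows 178..220 [213 249 223  98 130 236 181 153 183 221 228 228 227 224 228 227 229 228
 228 227 227 225 223 223 224 224 224 223 223 224 223 223 225 226 205 248
 176  73  75  98  97  82]
side row 167 cols 297..333 [ 44  56  81  93 105 129 127 120 132 139 139 146 152 153 149 146 146 142
 131 118 103 107 117 120 119 1
[... 1198 characters left out ...]
162 128  91 113 154 160 135 109 102 100 100 106 116]
side col 310 rows 160..192 [132 138 140 139 143 144 146 153 140 111 101 104 105 107 118 146 168 176
 179 173 144  96  85 126 157 151 119 104 101  97 103 106 115]
side col 325 rows 160..192 [ 58  76 115 151 155 148 134 110 102 101 100 104 127 164 195 199 184 173
 169 166 162 164 154 127 103  94  94 100 111 119 135 141 132]
side col 326 rows 160..192 [ 46  55  91 134 143 139 125 106  99  99 107 133 167 195 211 212 204 192
 181 176 174 177 163 135 119 109 100  95  95 102 117 124 127]
side col 327 rows 160..192 [ 45  46  58  83 100 108 101  88  82  86 123 173 202 214 218 219 217 211
 205 201 192 182 165 146 139 132 121 111 101  92  93  99 109]
```

Everything agrees within about 1 mm (leg end, rack edge and rim corner). I'll trim −0.8 mm along tool y and descend to just above the rim.

Request:
jog_arm(rows=[{"x": 0, "y": -0.8, "z": 2, "ax": 0, "ay": 0, "az": 0, "fingers": 5}, {"x": 0, "y": 0, "z": 4, "ax": 0, "ay": 0, "az": 0, "fingers": 5}, {"x": 0, "y": 0, "z": 5, "ax": 0, "ay": 0, "az": 0, "fingers": 5}, {"x": 0, "y": 0, "z": 5, "ax": 0, "ay": 0, "az": 0, "fingers": 5}, {"x": 0, "y": 0, "z": 4, "ax": 0, "ay": 0, "az": 0, "fingers": 5}, {"x": 0, "y": 0, "z": 2, "ax": 0, "ay": 0, "az": 0, "fingers": 5}, {"x": 0, "y": 0, "z": 0, "ax": 0, "ay": 0, "az": 0, "fingers": 5}, {"x": 0, "y": 0, "z": 0, "ax": 0, "ay": 0, "az": 0, "fingers": 5}])

```text
t: 21.75
eef_pos: [0.5254, 0.1902, 0.1993]
tool_rot: [0.0, 0.695, 0.719, 0.0]
contact_force: [-0.6, 0.9, -2.9]
gripper_width: 0.082
grasp_force: 39.2
```

Request:
jog_arm(rows=[{"x": 0, "y": 0, "z": 1, "ax": 0, "ay": 0, "az": 0, "fingers": 5}, {"x": 0, "y": 0, "z": 1, "ax": 0, "ay": 0, "az": 0, "fingers": 5}, {"x": 0, "y": 0, "z": 1, "ax": 0, "ay": 0, "az": 0, "fingers": 5}, {"x": 0, "y": 0, "z": 1, "ax": 0, "ay": 0, "az": 0, "fingers": 5}, {"x": 0, "y": 0, "z": 1, "ax": 0, "ay": 0, "az": 0, "fingers": 5}, {"x": 0, "y": 0, "z": 0, "ax": 0, "ay": 0, "az": 0, "fingers": 5}, {"x": 0, "y": 0, "z": 0, "ax": 0, "ay": 0, "az": 0, "fingers": 5}, {"x": 0, "y": 0, "z": 0, "ax": 0, "ay": 0, "az": 0, "fingers": 5}])

```text
t: 22.55
eef_pos: [0.5253, 0.1902, 0.1942]
tool_rot: [0.0, 0.695, 0.719, 0.0]
contact_force: [-0.7, 0.2, -3.8]
gripper_width: 0.079
grasp_force: 39.2
```

Request:
jog_arm(rows=[{"x": 0, "y": 0, "z": 1, "ax": 0, "ay": 0, "az": 0, "fingers": 5}, {"x": 0, "y": 0, "z": 1, "ax": 0, "ay": 0, "az": 0, "fingers": 5}, {"x": 0, "y": 0, "z": 1, "ax": 0, "ay": 0, "az": 0, "fingers": 5}, {"x": 0, "y": 0, "z": 1, "ax": 0, "ay": 0, "az": 0, "fingers": 5}, {"x": 0, "y": 0, "z": 0, "ax": 0, "ay": 0, "az": 0, "fingers": 5}, {"x": 0, "y": 0, "z": 0, "ax": 0, "ay": 0, "az": 0, "fingers": 5}, {"x": 0, "y": 0, "z": 0, "ax": 0, "ay": 0, "az": 0, "fingers": 5}, {"x": 0, "y": 0, "z": 0, "ax": 0, "ay": 0, "az": 0, "fingers": 5}])

```text
t: 23.35
eef_pos: [0.5253, 0.1902, 0.1903]
tool_rot: [-0.0, 0.695, 0.719, 0.0]
contact_force: [-0.3, -0.9, -2.9]
gripper_width: 0.078
grasp_force: 39.2
```

Request:
jog_arm(rows=[{"x": 0, "y": 0, "z": 1, "ax": 0, "ay": 0, "az": 0, "fingers": 5}, {"x": 0, "y": 0, "z": 1, "ax": 0, "ay": 0, "az": 0, "fingers": 5}, {"x": 0, "y": 0, "z": 1, "ax": 0, "ay": 0, "az": 0, "fingers": 5}, {"x": 0, "y": 0, "z": 0.5, "ax": 0, "ay": 0, "az": 0, "fingers": 5}, {"x": 0, "y": 0, "z": 0, "ax": 0, "ay": 0, "az": 0, "fingers": 5}, {"x": 0, "y": 0, "z": 0, "ax": 0, "ay": 0, "az": 0, "fingers": 5}, {"x": 0, "y": 0, "z": 0, "ax": 0, "ay": 0, "az": 0, "fingers": 5}, {"x": 0, "y": 0, "z": 0, "ax": 0, "ay": 0, "az": 0, "fingers": 5}])

```text
t: 24.15
eef_pos: [0.5253, 0.1902, 0.1867]
tool_rot: [-0.0, 0.695, 0.719, 0.0]
contact_force: [-0.3, 0.0, -3.7]
gripper_width: 0.082
grasp_force: 39.2
```

Request:
jog_arm(rows=[{"x": 0, "y": 0, "z": 1, "ax": 0, "ay": 0, "az": 0, "fingers": 5}, {"x": 0, "y": 0, "z": 1, "ax": 0, "ay": 0, "az": 0, "fingers": 5}, {"x": 0, "y": 0, "z": 1, "ax": 0, "ay": 0, "az": 0, "fingers": 5}, {"x": 0, "y": 0, "z": 0.5, "ax": 0, "ay": 0, "az": 0, "fingers": 5}, {"x": 0, "y": 0, "z": 0, "ax": 0, "ay": 0, "az": 0, "fingers": 5}, {"x": 0, "y": 0, "z": 0, "ax": 0, "ay": 0, "az": 0, "fingers": 5}, {"x": 0, "y": 0, "z": 0, "ax": 0, "ay": 0, "az": 0, "fingers": 5}, {"x": 0, "y": 0, "z": 0, "ax": 0, "ay": 0, "az": 0, "fingers": 5}])

```text
t: 24.95
eef_pos: [0.5253, 0.1902, 0.1833]
tool_rot: [0.0, 0.695, 0.719, 0.0]
contact_force: [0.1, -0.2, -3.3]
gripper_width: 0.083
grasp_force: 39.2
```

```bash
cat > ff.py <<'E'
from h import *
F=[]
for i in range(4): cam("side");o=bot.get_obs();F.append(np.r_[o["contact_force"],o["torque"]*100])
print("F",np.mean(F,0).round(2),o["eef_pos"].round(4),o["t"])
E
python3 ff.py
```

```text
F [-0.02 -0.62 -3.19  1.94 -0.29 -1.16] [0.5253 0.1902 0.1832] 25.15
```

The body is inside the mouth and the full weight is still hanging. Continuing down in small checked steps.

Request:
jog_arm(rows=[{"x": 0, "y": 0, "z": 1.2, "ax": 0, "ay": 0, "az": 0, "fingers": 5}, {"x": 0, "y": 0, "z": 1.2, "ax": 0, "ay": 0, "az": 0, "fingers": 5}, {"x": 0, "y": 0, "z": 1.2, "ax": 0, "ay": 0, "az": 0, "fingers": 5}, {"x": 0, "y": 0, "z": 1.2, "ax": 0, "ay": 0, "az": 0, "fingers": 5}, {"x": 0, "y": 0, "z": 1.2, "ax": 0, "ay": 0, "az": 0, "fingers": 5}, {"x": 0, "y": 0, "z": 0, "ax": 0, "ay": 0, "az": 0, "fingers": 5}, {"x": 0, "y": 0, "z": 0, "ax": 0, "ay": 0, "az": 0, "fingers": 5}, {"x": 0, "y": 0, "z": 0, "ax": 0, "ay": 0, "az": 0, "fingers": 5}])

```text
t: 25.95
eef_pos: [0.5253, 0.1902, 0.1773]
tool_rot: [0.0, 0.695, 0.719, 0.0]
contact_force: [0.3, 0.4, -3.9]
gripper_width: 0.083
grasp_force: 39.2
```

Request:
jog_arm(rows=[{"x": 0, "y": 0, "z": 1.2, "ax": 0, "ay": 0, "az": 0, "fingers": 5}, {"x": 0, "y": 0, "z": 1.2, "ax": 0, "ay": 0, "az": 0, "fingers": 5}, {"x": 0, "y": 0, "z": 1.2, "ax": 0, "ay": 0, "az": 0, "fingers": 5}, {"x": 0, "y": 0, "z": 1.2, "ax": 0, "ay": 0, "az": 0, "fingers": 5}, {"x": 0, "y": 0, "z": 0, "ax": 0, "ay": 0, "az": 0, "fingers": 5}, {"x": 0, "y": 0, "z": 0, "ax": 0, "ay": 0, "az": 0, "fingers": 5}, {"x": 0, "y": 0, "z": 0, "ax": 0, "ay": 0, "az": 0, "fingers": 5}, {"x": 0, "y": 0, "z": 0, "ax": 0, "ay": 0, "az": 0, "fingers": 5}])

```text
t: 26.75
eef_pos: [0.5253, 0.1902, 0.1725]
tool_rot: [-0.0, 0.695, 0.719, 0.0]
contact_force: [0.2, 0.7, -3.2]
gripper_width: 0.08
grasp_force: 39.2
```

Request:
jog_arm(rows=[{"x": 0, "y": 0, "z": 1.2, "ax": 0, "ay": 0, "az": 0, "fingers": 5}, {"x": 0, "y": 0, "z": 1.2, "ax": 0, "ay": 0, "az": 0, "fingers": 5}, {"x": 0, "y": 0, "z": 1.2, "ax": 0, "ay": 0, "az": 0, "fingers": 5}, {"x": 0, "y": 0, "z": 1.2, "ax": 0, "ay": 0, "az": 0, "fingers": 5}, {"x": 0, "y": 0, "z": 0, "ax": 0, "ay": 0, "az": 0, "fingers": 5}, {"x": 0, "y": 0, "z": 0, "ax": 0, "ay": 0, "az": 0, "fingers": 5}, {"x": 0, "y": 0, "z": 0, "ax": 0, "ay": 0, "az": 0, "fingers": 5}, {"x": 0, "y": 0, "z": 0, "ax": 0, "ay": 0, "az": 0, "fingers": 5}])

```text
t: 27.55
eef_pos: [0.5253, 0.1902, 0.1676]
tool_rot: [0.0, 0.695, 0.719, 0.0]
contact_force: [-0.6, 0.8, -4.1]
gripper_width: 0.082
grasp_force: 39.2
```

```bash
python3 ff.py
```

```text
F [ 0.71 -0.06 -3.43  0.39 -1.29  0.3 ] [0.5253 0.1902 0.1676] 27.75
```

Request:
jog_arm(rows=[{"x": 0, "y": 0, "z": 1.2, "ax": 0, "ay": 0, "az": 0, "fingers": 5}, {"x": 0, "y": 0, "z": 1.2, "ax": 0, "ay": 0, "az": 0, "fingers": 5}, {"x": 0, "y": 0, "z": 1.2, "ax": 0, "ay": 0, "az": 0, "fingers": 5}, {"x": 0, "y": 0, "z": 1.2, "ax": 0, "ay": 0, "az": 0, "fingers": 5}, {"x": 0, "y": 0, "z": 0, "ax": 0, "ay": 0, "az": 0, "fingers": 5}, {"x": 0, "y": 0, "z": 0, "ax": 0, "ay": 0, "az": 0, "fingers": 5}, {"x": 0, "y": 0, "z": 0, "ax": 0, "ay": 0, "az": 0, "fingers": 5}, {"x": 0, "y": 0, "z": 0, "ax": 0, "ay": 0, "az": 0, "fingers": 5}])

```text
t: 28.55
eef_pos: [0.5253, 0.1902, 0.1628]
tool_rot: [-0.0, 0.695, 0.719, 0.0]
contact_force: [0.2, -0.3, -3.9]
gripper_width: 0.08
grasp_force: 39.2
```

Request:
jog_arm(rows=[{"x": 0, "y": 0, "z": 1.2, "ax": 0, "ay": 0, "az": 0, "fingers": 5}, {"x": 0, "y": 0, "z": 1.2, "ax": 0, "ay": 0, "az": 0, "fingers": 5}, {"x": 0, "y": 0, "z": 1.2, "ax": 0, "ay": 0, "az": 0, "fingers": 5}, {"x": 0, "y": 0, "z": 1.2, "ax": 0, "ay": 0, "az": 0, "fingers": 5}, {"x": 0, "y": 0, "z": 0, "ax": 0, "ay": 0, "az": 0, "fingers": 5}, {"x": 0, "y": 0, "z": 0, "ax": 0, "ay": 0, "az": 0, "fingers": 5}, {"x": 0, "y": 0, "z": 0, "ax": 0, "ay": 0, "az": 0, "fingers": 5}, {"x": 0, "y": 0, "z": 0, "ax": 0, "ay": 0, "az": 0, "fingers": 5}])

```text
t: 29.35
eef_pos: [0.5253, 0.1902, 0.158]
tool_rot: [0.0, 0.695, 0.719, 0.0]
contact_force: [-0.3, -0.6, -3.9]
gripper_width: 0.081
grasp_force: 39.2
```

Request:
jog_arm(rows=[{"x": 0, "y": 0, "z": 1, "ax": 0, "ay": 0, "az": 0, "fingers": 5}, {"x": 0, "y": 0, "z": 1, "ax": 0, "ay": 0, "az": 0, "fingers": 5}, {"x": 0, "y": 0, "z": 1, "ax": 0, "ay": 0, "az": 0, "fingers": 5}, {"x": 0, "y": 0, "z": 1, "ax": 0, "ay": 0, "az": 0, "fingers": 5}, {"x": 0, "y": 0, "z": 0, "ax": 0, "ay": 0, "az": 0, "fingers": 5}, {"x": 0, "y": 0, "z": 0, "ax": 0, "ay": 0, "az": 0, "fingers": 5}, {"x": 0, "y": 0, "z": 0, "ax": 0, "ay": 0, "az": 0, "fingers": 5}, {"x": 0, "y": 0, "z": 0, "ax": 0, "ay": 0, "az": 0, "fingers": 5}])

```text
t: 30.15
eef_pos: [0.5253, 0.1902, 0.154]
tool_rot: [-0.0, 0.695, 0.719, 0.0]
contact_force: [-0.1, 0.2, -2.8]
gripper_width: 0.078
grasp_force: 39.2
```

```bash
python3 ff.py
```

```text
F [ 0.3  -0.18 -3.53  0.46  0.18  1.46] [0.5253 0.1902 0.154 ] 30.35
```

Entering the riser zone (expected reading 0.150–0.136), so one step at a time.

Request:
jog_arm(rows=[{"x": 0, "y": 0, "z": 0.8, "ax": 0, "ay": 0, "az": 0, "fingers": 5}, {"x": 0, "y": 0, "z": 0.8, "ax": 0, "ay": 0, "az": 0, "fingers": 5}, {"x": 0, "y": 0, "z": 0.8, "ax": 0, "ay": 0, "az": 0, "fingers": 5}, {"x": 0, "y": 0, "z": 0.6, "ax": 0, "ay": 0, "az": 0, "fingers": 5}, {"x": 0, "y": 0, "z": 0, "ax": 0, "ay": 0, "az": 0, "fingers": 5}, {"x": 0, "y": 0, "z": 0, "ax": 0, "ay": 0, "az": 0, "fingers": 5}, {"x": 0, "y": 0, "z": 0, "ax": 0, "ay": 0, "az": 0, "fingers": 5}, {"x": 0, "y": 0, "z": 0, "ax": 0, "ay": 0, "az": 0, "fingers": 5}])

```text
t: 31.15
eef_pos: [0.5253, 0.1902, 0.151]
tool_rot: [0.0, 0.695, 0.719, 0.0]
contact_force: [0.9, 1.0, -3.5]
gripper_width: 0.079
grasp_force: 39.2
```

Request:
jog_arm(rows=[{"x": 0, "y": 0, "z": 0.6, "ax": 0, "ay": 0, "az": 0, "fingers": 5}, {"x": 0, "y": 0, "z": 0.6, "ax": 0, "ay": 0, "az": 0, "fingers": 5}, {"x": 0, "y": 0, "z": 0.6, "ax": 0, "ay": 0, "az": 0, "fingers": 5}, {"x": 0, "y": 0, "z": 0.6, "ax": 0, "ay": 0, "az": 0, "fingers": 5}, {"x": 0, "y": 0, "z": 0, "ax": 0, "ay": 0, "az": 0, "fingers": 5}, {"x": 0, "y": 0, "z": 0, "ax": 0, "ay": 0, "az": 0, "fingers": 5}, {"x": 0, "y": 0, "z": 0, "ax": 0, "ay": 0, "az": 0, "fingers": 5}, {"x": 0, "y": 0, "z": 0, "ax": 0, "ay": 0, "az": 0, "fingers": 5}])

```text
t: 31.95
eef_pos: [0.5253, 0.1902, 0.1486]
tool_rot: [0.0, 0.695, 0.719, 0.0]
contact_force: [0.3, -0.9, -3.2]
gripper_width: 0.079
grasp_force: 39.2
```

Request:
jog_arm(rows=[{"x": 0, "y": 0, "z": 0.6, "ax": 0, "ay": 0, "az": 0, "fingers": 5}, {"x": 0, "y": 0, "z": 0.6, "ax": 0, "ay": 0, "az": 0, "fingers": 5}, {"x": 0, "y": 0, "z": 0.6, "ax": 0, "ay": 0, "az": 0, "fingers": 5}, {"x": 0, "y": 0, "z": 0.6, "ax": 0, "ay": 0, "az": 0, "fingers": 5}, {"x": 0, "y": 0, "z": 0, "ax": 0, "ay": 0, "az": 0, "fingers": 5}, {"x": 0, "y": 0, "z": 0, "ax": 0, "ay": 0, "az": 0, "fingers": 5}, {"x": 0, "y": 0, "z": 0, "ax": 0, "ay": 0, "az": 0, "fingers": 5}, {"x": 0, "y": 0, "z": 0, "ax": 0, "ay": 0, "az": 0, "fingers": 5}])

```text
t: 32.75
eef_pos: [0.5253, 0.1902, 0.1462]
tool_rot: [0.0, 0.695, 0.719, 0.0]
contact_force: [-0.1, -0.3, -3.1]
gripper_width: 0.079
grasp_force: 39.2
```

Request:
jog_arm(rows=[{"x": 0, "y": 0, "z": 0.6, "ax": 0, "ay": 0, "az": 0, "fingers": 5}, {"x": 0, "y": 0, "z": 0.6, "ax": 0, "ay": 0, "az": 0, "fingers": 5}, {"x": 0, "y": 0, "z": 0.6, "ax": 0, "ay": 0, "az": 0, "fingers": 5}, {"x": 0, "y": 0, "z": 0.6, "ax": 0, "ay": 0, "az": 0, "fingers": 5}, {"x": 0, "y": 0, "z": 0, "ax": 0, "ay": 0, "az": 0, "fingers": 5}, {"x": 0, "y": 0, "z": 0, "ax": 0, "ay": 0, "az": 0, "fingers": 5}, {"x": 0, "y": 0, "z": 0, "ax": 0, "ay": 0, "az": 0, "fingers": 5}, {"x": 0, "y": 0, "z": 0, "ax": 0, "ay": 0, "az": 0, "fingers": 5}])

```text
t: 33.55
eef_pos: [0.5253, 0.1902, 0.1438]
tool_rot: [-0.0, 0.695, 0.719, 0.0]
contact_force: [0.1, 0.4, -3.3]
gripper_width: 0.082
grasp_force: 39.2
```

Request:
jog_arm(rows=[{"x": 0, "y": 0, "z": 0.6, "ax": 0, "ay": 0, "az": 0, "fingers": 5}, {"x": 0, "y": 0, "z": 0.6, "ax": 0, "ay": 0, "az": 0, "fingers": 5}, {"x": 0, "y": 0, "z": 0.6, "ax": 0, "ay": 0, "az": 0, "fingers": 5}, {"x": 0, "y": 0, "z": 0.6, "ax": 0, "ay": 0, "az": 0, "fingers": 5}, {"x": 0, "y": 0, "z": 0, "ax": 0, "ay": 0, "az": 0, "fingers": 5}, {"x": 0, "y": 0, "z": 0, "ax": 0, "ay": 0, "az": 0, "fingers": 5}, {"x": 0, "y": 0, "z": 0, "ax": 0, "ay": 0, "az": 0, "fingers": 5}, {"x": 0, "y": 0, "z": 0, "ax": 0, "ay": 0, "az": 0, "fingers": 5}])

```text
t: 34.35
eef_pos: [0.5272, 0.1904, 0.1431]
tool_rot: [0.001, 0.695, 0.719, 0.002]
contact_force: [-0.2, -2.0, 8.9]
gripper_width: 0.084
grasp_force: 40.4
```

Contact with the riser at reading about 0.143. I'll relieve the press by 1.2 mm.

Request:
jog_arm(rows=[{"x": 0, "y": 0, "z": -0.6, "ax": 0, "ay": 0, "az": 0, "fingers": 5}, {"x": 0, "y": 0, "z": -0.6, "ax": 0, "ay": 0, "az": 0, "fingers": 5}, {"x": 0, "y": 0, "z": 0, "ax": 0, "ay": 0, "az": 0, "fingers": 5}, {"x": 0, "y": 0, "z": 0, "ax": 0, "ay": 0, "az": 0, "fingers": 5}, {"x": 0, "y": 0, "z": 0, "ax": 0, "ay": 0, "az": 0, "fingers": 5}, {"x": 0, "y": 0, "z": 0, "ax": 0, "ay": 0, "az": 0, "fingers": 5}, {"x": 0, "y": 0, "z": 0, "ax": 0, "ay": 0, "az": 0, "fingers": 5}, {"x": 0, "y": 0, "z": 0, "ax": 0, "ay": 0, "az": 0, "fingers": 5}])

```text
t: 35.15
eef_pos: [0.526, 0.1903, 0.1432]
tool_rot: [0.0, 0.695, 0.719, 0.001]
contact_force: [0.9, -0.7, 5.2]
gripper_width: 0.079
grasp_force: 40.1
```

```bash
python3 ff.py
```

```text
F [  0.52  -0.59   5.76 -13.09 -12.01   0.43] [0.526  0.1904 0.1432] 35.35
```

The depth works out to about 51 mm below the mouth, within the riser range, and the rack is resting on it. I'll relieve the remaining press, then open.

Request:
jog_arm(rows=[{"x": 0, "y": 0, "z": -0.7, "ax": 0, "ay": 0, "az": 0, "fingers": 5}, {"x": 0, "y": 0, "z": 0, "ax": 0, "ay": 0, "az": 0, "fingers": 5}, {"x": 0, "y": 0, "z": 0, "ax": 0, "ay": 0, "az": 0, "fingers": 5}, {"x": 0, "y": 0, "z": 0, "ax": 0, "ay": 0, "az": 0, "fingers": 5}, {"x": 0, "y": 0, "z": 0, "ax": 0, "ay": 0, "az": 0, "fingers": 5}, {"x": 0, "y": 0, "z": 0, "ax": 0, "ay": 0, "az": 0, "fingers": 5}, {"x": 0, "y": 0, "z": 0, "ax": 0, "ay": 0, "az": 0, "fingers": 5}, {"x": 0, "y": 0, "z": 0, "ax": 0, "ay": 0, "az": 0, "fingers": 5}], force=20)

```text
t: 36.15
eef_pos: [0.5252, 0.1902, 0.1433]
tool_rot: [-0.0, 0.695, 0.719, 0.0]
contact_force: [-0.1, -0.1, 2.6]
gripper_width: 0.081
grasp_force: 39.7
```

```bash
python3 ff.py
```

```text
F [ 0.23 -0.01  2.58 -1.   -8.49 -0.42] [0.5252 0.1902 0.1433] 36.35
```

Request:
jog_arm(rows=[{"x": 0, "y": 0, "z": -0.3, "ax": 0, "ay": 0, "az": 0, "fingers": 7}, {"x": 0, "y": 0, "z": 0, "ax": 0, "ay": 0, "az": 0, "fingers": 9}, {"x": 0, "y": 0, "z": 0, "ax": 0, "ay": 0, "az": 0, "fingers": 11}, {"x": 0, "y": 0, "z": 0, "ax": 0, "ay": 0, "az": 0, "fingers": 14}, {"x": 0, "y": 0, "z": 0, "ax": 0, "ay": 0, "az": 0, "fingers": 18}, {"x": 0, "y": 0, "z": 0, "ax": 0, "ay": 0, "az": 0, "fingers": 24}, {"x": 0, "y": 0, "z": 0, "ax": 0, "ay": 0, "az": 0, "fingers": 30}, {"x": 0, "y": 0, "z": 0, "ax": 0, "ay": 0, "az": 0, "fingers": 30}])

```text
t: 37.15
eef_pos: [0.5253, 0.1902, 0.1436]
tool_rot: [-0.0, 0.695, 0.719, 0.0]
contact_force: [-0.0, -0.3, -0.3]
gripper_width: 0.35
grasp_force: 0.0
```

```bash
python3 ff.py
```

```text
F [ 0.35  0.06 -0.14 -1.79  0.98 -0.51] [0.5253 0.1902 0.1436] 37.35
```

Released with no residual force. Retract straight up.

Request:
jog_arm(rows=[{"x": 0, "y": 0, "z": -5, "ax": 0, "ay": 0, "az": 0, "fingers": 30}, {"x": 0, "y": 0, "z": -10, "ax": 0, "ay": 0, "az": 0, "fingers": 30}, {"x": 0, "y": 0, "z": -15, "ax": 0, "ay": 0, "az": 0, "fingers": 30}, {"x": 0, "y": 0, "z": -20, "ax": 0, "ay": 0, "az": 0, "fingers": 30}, {"x": 0, "y": 0, "z": -20, "ax": 0, "ay": 0, "az": 0, "fingers": 30}, {"x": 0, "y": 0, "z": -20, "ax": 0, "ay": 0, "az": 0, "fingers": 30}, {"x": 0, "y": 0, "z": -15, "ax": 0, "ay": 0, "az": 0, "fingers": 30}, {"x": 0, "y": 0, "z": -5, "ax": 0, "ay": 0, "az": 0, "fingers": 30}])

```text
t: 38.15
eef_pos: [0.5264, 0.1904, 0.2561]
tool_rot: [0.0, 0.695, 0.719, 0.002]
contact_force: [-0.9, -0.3, -0.1]
gripper_width: 0.35
grasp_force: 0.0
```

Run:
```python
from h import *
o=bot.get_obs();print(o["eef_pos"],o["contact_force"])
s=cam("side")
# sleeve predicted (underside z=.0597, upright): centre and ends
P=np.array([.5253,.1902,.0597+.112]);v=np.array([-.033,.9995,0])
print("pred sleeve",proj(s,[P,P-.025*v,P+.025*v]).round(1).tolist())
g=cv2.cvtColor(s["im"],cv2.COLOR_RGB2GRAY);print(g[150:174,302:324])
```

```text
[0.52635292 0.19041884 0.2561451 ] [-0.91003497 -0.30807279 -0.11772973]
pred sleeve [[312.3, 163.2], [314.3, 166.6], [310.4, 159.8]]
[[187 187 187 187 186 187 186 186 186 186 186 187 186 176 138  76  46  45
   46  46  46  46]
 [186 187 186 186 186 186 186 186 186 186 186 186 187 181 147  84  45  45
   46  46  46  45]
 [186 186 186 186 186 186 186 186 186 186 186 187 187 183 151  90  47  45
   45  45  46  46]
 [187 186 186 186 186 186 186 187 186 186 186 187 187 183 158 106  56  44
   46  46  46  44]
 [186 186 186 186 186 187 187 186 186 187 187 186 187 186 170 129  72  45
   45  46  47  47]
 [186 187 186 186 187 186 186 186 186 187 187 187 186 186 179 144  82  46
   44  46  45  47]
 [187 187 186 186 186 186 185 181 182 185 187 187 187 187 182 150  89  49
   45  46  48  46]
 [186 187 186 187 187 186 179 165 162 175 185 187 187 187 184 156 101  54
   45  45  46  46]
 [187 187 187 186 187 185 171 139 119 144 172 184 187 188 184 166 119  65
   44  45  47  45]
 [187 187 187 187 187 185 167 127  85  94 143 175 186 188 186 176 137  76
   46  46  45  47]
 [187 188 187 187 188 184 167 136 10
[... 566 characters left out ...]
2  86 117 140 132 117 117 117
  115  96  65  47]
 [ 98  96  91  90  94  96  94  91  96 108 117 125 145 165 155 142 141 138
  142 136 102  58]
 [ 95  98 100 106 116 121 119 118 131 143 143 139 146 157 149 140 133 124
  139 158 137  82]
 [130 139 141 137 134 131 123 121 132 138 133 122 120 126 127 119 106  96
  118 156 152 109]
 [135 141 141 134 124 115 107 103 107 111 107 102 101 103 112 110  98  90
  100 136 151 141]
 [113 113 111 108 103 100  95  94  97  99  98  99 100 101 107 109 107 107
  110 126 153 174]
 [ 97  98  97  97  98  97  96  95 101 104 106 109 109 106 108 113 119 123
  136 148 162 186]
 [ 96  98  99  99 101 103 102 102 109 114 118 123 119 113 112 127 132 129
  143 158 166 180]]
```

The sleeve sits at about (311.6,161.5), against (312.3,163.2) predicted for a standing bail, so the bail is upright and the hand is clear. Handing in.

```bash
python3 -c "
from station import bot
print(bot.hand_in())"
```

```text
the job is handed in; nothing more can be done
None
```

The job is handed in: the rack was set down gently on the riser in the open dish (about 51 mm below the mouth) and released, with its bail still standing and the arm withdrawn clear; no verdict came back.

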